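Clamp the filter cassette square in its twin-screw press

TASK

Gently push the white filter cassette by its lip fully home against the stop of the press. Then screw the press bar down on it with the two black knobs, turning them clockwise alternately in small steps so that neither end of the bar gets more than 4 mm ahead of the other, until both feet press snugly on the cassette (about 25 N each, felt as a clear rise in turning resistance) without overtightening. Leave the other things alone.

Things in the scene. Friction and masses are not known exactly. Their poses are not given: they have to be found in the camera images.
- press: Bare metal twin-screw cassette press, fixed; place and yaw differ each run. Origin: underside, midway between the screws; x away from its open front, y to the left screw, z up. Base 150 x 270 x 20 mm (x -81 to +69). Guide rails: inner faces y +-96.5 mm, tops 32 mm up. Back stop: face at x +56 mm. Posts at y +-118 mm carry a fixed bridge, 44 mm deep, top 116 mm up; only the knobs stand higher.
- knob_left_grip (a point): Centre of the left black round knob on the bridge, on its vertical axis, 141 mm above the worktop. Knob 40 mm in diameter, 28 mm tall (127 to 155 mm above the worktop); it does not rise or sink. Knob axes: press x 0, y +75 mm (left) and -75 mm (right).
- knob_right_grip (a point): The same point of the right knob (press y -75 mm).
- knob_left (a joint): Left knob's angle, rad, 0 to 6, growing CLOCKWISE seen from above; starts at 0 to 0.5. Clockwise lowers the left foot and bar end by 3 mm per rad. Free turning takes about 0.2 N m, plus 0.003 N m for each N of foot pressure (25 N: about 0.28 N m in all). It stays where left, loaded or not. At a stop the 0.2 N m friction may hold either way, so judge load by the change from step to step.
- knob_right (a joint): The same for the right knob, right foot and right end of the bar.
- bar: Steel bar under the bridge, 196 x 36 x 12 mm, carried on the flanges of the two feet and sinking with them; origin at the centre of its underside, y along it to the left screw, z up. The screws are 150 mm apart: 1 mm difference in height is 0.0067 rad of tilt.
- foot_left: Steel foot of the left screw, moves only up and down; origin on the screw axis inside the bar (81 mm over the worktop with the knob at 0). Its springy rubber pad presses 25.5 mm below this origin; once it touches, its pressure grows by 30 N per mm of further travel. With the knob at 0 it is 5.5 mm (+-1.2, unknown) above a home cassette.
- foot_right: The same for the right screw.
- cassette: White filter cassette, loose, about 0.2 kg, 110 (x) x 190 (y) mm, two black gasket halves (left, right) on top; about 30 mm thick under each foot but +-1.2 mm unknown, so contact must be felt. Origin: centre of underside; axes as the press. Lies on the base (20 mm over the worktop) between the rails, pulled out 30 to 50 mm to the front. Home: back edge on the stop, origin at press x 0 to +1 mm.
- lip (a point): Middle of the front face of the cassette's upright push lip: 60 mm wide (y), 8 mm thick, 26 to 54 mm over the worktop. The face looks to -x of the cassette; this point lies 95 mm in front of the cassette's origin, 42 mm over the worktop. Pushing takes 1 to 5 N.
- wash_bottle: Bystander, loose: white squeeze bottle with bent spout, 190 mm tall; origin at its underside. Leave alone.
- bottle_white: Bystander, loose: white screw-cap bottle, 150 mm tall; origin at its underside. Leave alone.
- tape_roll: Bystander, loose: roll of paper tape, 62 mm across, 19 mm tall, lying; origin at its underside. Leave alone.
- pen: Bystander, loose: grey pen 90 mm long, lying; origin at its underside. Leave alone.
- marker: Bystander, loose: marker pen 135 mm long, lying; origin at its underside. Leave alone.
- dropper: Bystander, loose: small dropper bottle, 73 mm tall; origin at its underside. Leave alone.

How it is judged:
By the outcome, as a careful person would: the job done as asked, in the order asked, and still so for the second after the job is handed in, with the robot touching nothing.
It also fails if it takes over 72 s, if anything falls off the work surface, if the arm or the gripper's body presses on something with over 40 N, if the wrist force passes 120 N, or if a joint passes its speed limit or range.

ROBOT

A 6-joint arm with a two-finger parallel gripper is mounted at the origin on a cart in front of the work surface, level with it; the furniture and walls round the work are solid. World frame = base frame: x ahead of the robot, y to its left, z up, the work surface at z = 0. Lengths are in m, angles in rad, forces in N, time in s.
With the tool pointing down it reaches from about 0.35 to 0.775 m from the base axis. Payload 7.3 kg.
Tool frame: the origin (TCP) lies midway between the tips of the shut fingers; the grasp point (between the pads) lies 19 mm behind it; z points along the fingers, y is the direction in which the jaws open and shut (so a half turn about z gives the same grasp; the last joint's range is limited). The gripper opens to 92 mm and grips with 3 to 60 N. Pads are 19 mm wide; open, the fingers measure 130 mm over their backs; the gripper's body (75 mm by 190 mm) begins 47 mm behind the grasp point.
Start: joints at [-1.405, 0.342, 1.524, -0, 1.275, -0.146], TCP at [0.161, -0.5, 0.194] pointing down, gripper open.
Joint ranges: [-2.53, 2.53], [-0.77, 2.02], [0.04, 2.7], [-1, 4.14], [0.28, 2.66], [-3.11, 3.11]. Speed limits (rad/s): [2.57, 2.57, 3.14, 3.14, 3.14, 3.14].

INTERFACE

Orientations are given as [roll, pitch, yaw] about the fixed x, y, z axes, in that order (R = Rz(yaw) Ry(pitch) Rx(roll)).
In Python, from cell import status, eyes, job gives the robot as it stands.
- The arm moves only by the tool jog_arm, never from a script. Its argument "series" is a list of rows, each a list of 3 entries, a list of its own where there are three numbers: the gripper command: -1 is shut, 1 is fully open, values between are in proportion, then the shift along the tool's x, y, z in m, then the turn, a rotation vector about the tool's x, y, z in rad. In form: [[grip, [x, y, z], [ax, ay, az]], ...]. A call has 1 to 12 rows; each row is the pose to reach, as a shift and turn from the pose commanded when the call began, along the tool's axes at that moment; what a row does not reach only later rows make up. A row lasts 1/12 s, in which the tool goes at most 41.7 mm and 7.16 degrees, less where a joint would pass 70% of its speed; a pose out of reach is approached as far as the arm can. A call with a gripper value outside its range is refused whole. The fingers move at their own pace and stop on an object; "squeeze" is the grip in N (left out, the last holds). Time passes only in rows, so rows that repeat a pose let the fingers close. It gives the time, the measured TCP pose, the force and the opening at its end, in the units of the state.
- status.observe(): the state, without advancing time (a new reading comes with each control period).
- eyes.read_camera(name): name is "scene" or "top" or "wrist"; returns a dict with "img" (400x640x3 uint8, red, green, blue), "range_z" (400x640 float32, m along the optical axis (not along the pixel's ray), 0 where there is no reading), "camera_matrix" (3x3 intrinsics, pixels), "T" (4x4, takes a point from camera to world coordinates); the wrist camera has in their place "tool_from_camera" (4x4, takes a point from camera to tool coordinates, whose origin is the TCP and whose axes are the flange's). Camera axes: x right, y down, z forward; pixel columns grow to the right and rows downward; lengths in m; the calibration is good to about 2 mm. A picture is of the moment at which its call begins: read the wrist's pose just before it.
- job.hand_in(): hands the job in, once; it reports no verdict.
The state is a dict: "time": time; "qpos": joint angles; "qvel": joint speeds; "joint_efforts": joint torques, N m; "tool_pos": TCP position; "tool_rot": TCP orientation; "contact_force": force on the tool from outside, world axes, zero at the start; "torque": the same for the moment, N m; "opening": finger opening in m.
Only numpy, scipy, OpenCV 4.12 (cv2) and the standard library are available. Lean on these libraries where they do the work, as an engineer would, in place of code of your own. Each camera call takes 0.05 s, during which the arm holds its last target.

## Working session

There is one attempt and no reset: what is moved stays moved. The work goes in short steps, Python scripts to look and compute and a tool call to move; the robot and the scene stay as the last step left them, time stands still between calls to the robot, and variables do not carry over. Pictures are saved under pics/ and viewed, and the job is handed in when it is done.

Besides the shell and the picture viewer there is one more tool, called as a command line: name --argument value ..., lists and objects as JSON in quotes. jog_arm: Moves the arm, as the interface text tells. Its arguments: {"type":"object","properties":{"series":{"type":"array","items":{"type":"array"}},"squeeze":{"type":"number"}},"required":["series"]}

```bash
mkdir -p pics; ls; python3 - <<'E'
from cell import status, eyes
import cv2, numpy as np
print(status.observe())
for n in ["scene","top"]:
    c=eyes.read_camera(n); cv2.imwrite(f"pics/{n}0.png",c["img"][:,:,::-1]); np.savez(f"pics/{n}0.npz",**c); print(n,c["camera_matrix"],c["T"])
E
```

```text
pics
{'time': 0.0, 'qpos': array([-1.40499330e+00,  3.42723689e-01,  1.52503856e+00, -1.99311343e-05,
        1.27536717e+00, -1.45995689e-01]), 'qvel': array([ 1.35719080e-03, -3.58408176e-04, -1.12117950e-04, -5.12392055e-06,
       -1.70450175e-04, -5.88175121e-05]), 'joint_efforts': array([ 9.81946368e-05, -4.31250644e+01, -2.44217134e+01,  7.17149349e-02,
        5.58192213e-02, -9.92399123e-05]), 'tool_pos': array([ 0.16099537, -0.49922438,  0.19373697]), 'tool_rot': array([-3.14006947e+00, -2.04708396e-04,  3.11804373e-01]), 'contact_force': array([ 0.57165734, -0.09938635, -0.32157092]), 'torque': array([-0.05104485,  0.00661617,  0.07864274]), 'opening': 0.09162753868480257}
scene [[403.84843267   0.         320.55874016]
 [  0.         403.84843267 198.034257  ]
 [  0.           0.           1.        ]] [[-0.53095966 -0.65820077  0.53371677 -0.03251156]
 [-0.8472345   0.42467192 -0.31913549  0.23665831]
 [-0.0165993  -0.62163133 -0.78313406  1.01340344]
 [ 0.          0.          0.          1.        ]]
top [[369.36774222   0.         328.85286086]
 [  0.         369.36774222 189.94364482]
 [  0.           0.           1.        ]] [[-0.00497499 -0.99363095  0.11257345  0.50479368]
 [-0.99991481  0.00630148  0.01143058 -0.12433405]
 [-0.01206715 -0.11250699 -0.99357766  0.94227999]
 [ 0.          0.          0.          1.        ]]
```

View pics/scene0.png

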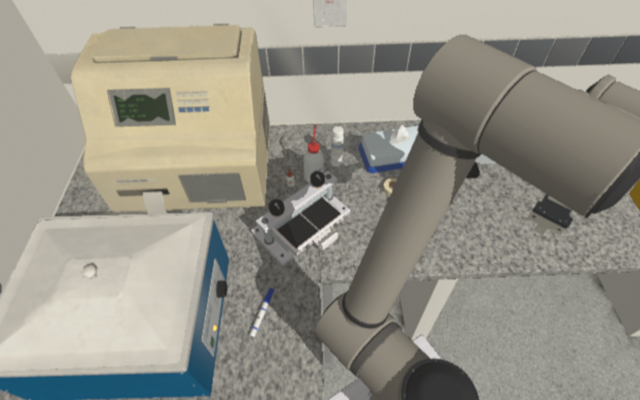

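View pics/top0.png

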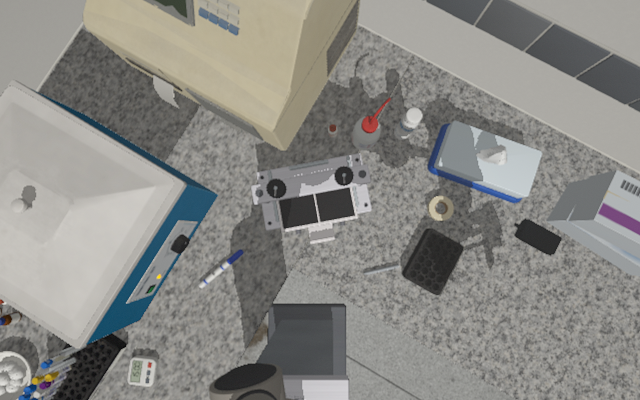

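Top view: black knobs near (277,187) and (344,176), lip near (321,233). I'll zoom in and measure these.

```bash
cat > h.py <<'E'
import numpy as np, cv2
def cast(c,u,v,z):
    K=c["camera_matrix"];T=c["T"]
    d=T[:3,:3]@np.linalg.solve(K,[u,v,1.]);o=T[:3,3]
    return o+d*(z-o[2])/d[2]
def proj(c,p):
    T=c["T"];q=T[:3,:3].T@(np.asarray(p)-T[:3,3]);q=c["camera_matrix"]@q;return q[:2]/q[2]
def pt(c,u,v):
    r=c["range_z"][int(round(v)),int(round(u))]
    return c["T"][:3,:3]@(np.linalg.solve(c["camera_matrix"],[u,v,1.])*r)+c["T"][:3,3]
def cloud(c):
    v,u=np.mgrid[0:400,0:640];r=c["range_z"]
    p=np.stack([u,v,np.ones_like(u)],-1)@np.linalg.inv(c["camera_matrix"]).T*r[...,None]
    return p@c["T"][:3,:3].T+c["T"][:3,3]
E
python3 - <<'E'
from h import *
c=dict(np.load("pics/top0.npz"))
P=cloud(c);z=P[...,2]
roi=np.zeros(z.shape,bool);roi[150:250,240:380]=1
img=c["img"]
m=(roi&(z>.135)&(z<.165)).astype(np.uint8)
n,l,s,ce=cv2.connectedComponentsWithStats(m)
for i in range(1,n):
    if s[i,4]>30:
        q=P[l==i]; print(ce[i],s[i],q.mean(0),np.median(q[:,2]), (q[:,:2].max(0)+q[:,:2].min(0))/2, np.ptp(q,axis=0), cast(c,*ce[i],.155))
g=cv2.resize(img[150:260,240:390],None,fx=5,fy=5,interpolation=cv2.INTER_CUBIC)
cv2.imwrite("pics/z1.png",g[:,:,::-1])
for v in range(222,250,2): print(v,[int(1000*z[v,u]) for u in range(304,342,3)])
E
```

```text
[343.18027211 174.96938776] [334 165  19  21 294] [ 0.62643015 -0.14632754  0.15389668] 0.15464620379761695 [ 0.62766982 -0.14611159] [0.0420388  0.03918914 0.02285948] [ 0.62625907 -0.14630233  0.155     ]
[275.48026316 187.52631579] [266 178  20  20 304] [ 6.00108264e-01 -3.35850838e-04  1.53770486e-01] 0.15464138484852546 [6.00770461e-01 2.01235691e-04] [0.04091021 0.04058045 0.02506893] [ 5.99953136e-01 -5.15135068e-04  1.55000000e-01]
222 [49, 53, 49, 48, 43, 43, 45, 42, 40, 41, -1, 0, 37]
224 [49, 41, 44, 43, 43, 43, 37, 31, 33, 33, -1, 0, 39]
226 [44, 44, 42, 35, 34, 33, 34, 34, 36, 35, 0, 4, 2]
228 [0, -1, 35, 33, 35, 31, 31, 30, 35, 34, -3, 1, 1]
230 [0, 2, 31, 33, 33, 35, 33, 34, 33, 33, 1, -1, -1]
232 [0, 0, 40, 35, 33, 34, 35, 34, 33, 35, 0, -2, 0]
234 [0, 0, 34, 31, 34, 34, 35, 35, 35, 30, 1, 1, -2]
236 [-1, 1, 36, 32, 34, 35, 33, 33, 34, 52, 2, 0, -1]
238 [-2, 1, 33, 33, 32, 52, 52, 53, 51, 52, 50, 0, 0]
240 [2, 1, 53, 53, 53, 54, 57, 53, 0, -1, -1, 0, -1]
242 [0, -2, 51, 52, 1, 2, -1, 0, -3, 2, -2, 2, 0]
244 [0, 942, 0, 1, 0, -1, 0, -3, -3, -2, -1, -1, -1]
246 [4, -1, 0, 0, 0, -1, 0, -2, 0, 0, -1, 0, -1]
248 [-2, -2, -4, 0, 0, 0, -3, 0, 0, 1, 942, 0, 1]
```

View pics/z1.png

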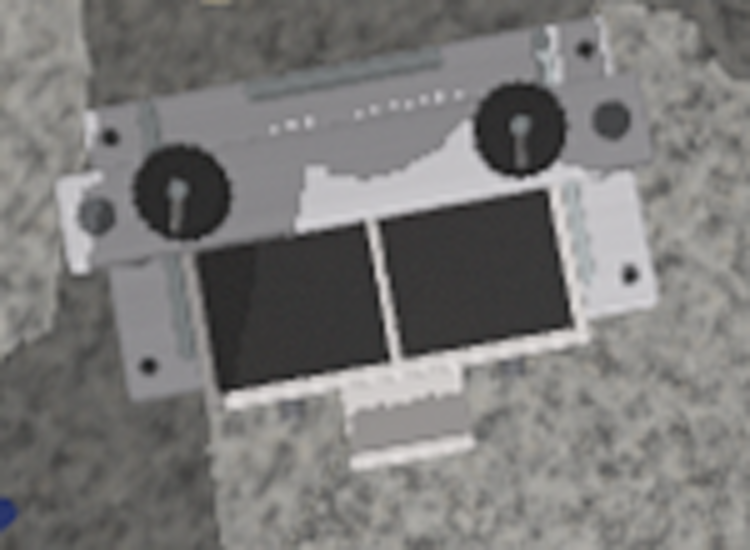

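```bash
python3 - <<'E'
from h import *
for n in ["top","scene"]:
    c=dict(np.load(f"pics/{n}0.npz"));P=cloud(c)
    L=np.array([.6005,0]);R=np.array([.627,-.1462]);O=(L+R)/2
    ey=(L-R)/np.linalg.norm(L-R);ex=np.array([ey[1],-ey[0]])
    D=P[...,:2]-O; X=D@ex;Y=D@ey;Z=P[...,2]
    print(n,O,np.arctan2(ex[1],ex[0]))
    m=(X<-.115)&(X>-.17)&(abs(Y)<.06)&(Z>.044)&(Z<.06)
    print("lip",m.sum(),np.percentile(X[m],[2,25,50,75,98]),np.percentile(Y[m],[2,50,98]),np.median(Z[m]))
    for s,(a,b) in {"L":(0,.075),"R":(0,-.075)}.items():
        k=(np.hypot(X-a,Y-b)<.03)&(Z>.151)&(Z<.16)
        q=np.argwhere(k)[:,::-1].astype(np.float32)
        print(s,k.sum(),P[k].mean(0), [cv2.minEnclosingCircle(P[k][:,:2].astype(np.float32))])
    # cassette front edge / gaskets
    dark=(c["img"].max(2)<70)&(X>-.12)&(X<-.02)&(abs(Y)<.1)&(Z>.03)&(Z<.065)
    print("gasket",dark.sum(),np.percentile(X[dark],[1,99]),np.percentile(Y[dark],[1,50,99]),np.median(Z[dark]))
    br=(Z>.108)&(Z<.121)&(abs(X)<.05)&(abs(Y)<.15)
    print("bridge",np.percentile(X[br],[2,98]),np.percentile(Y[br],[1,99]),np.median(Z[br]), cv2.minAreaRect(P[br][:,:2].astype(np.float32)))
E
```

```text
top [ 0.61375 -0.0731 ] 0.17931172281683197
lip 84 [-0.13225358 -0.13042045 -0.1284834  -0.12645915 -0.1247031 ] [-0.02883148 -0.00106134  0.02752349] 0.05336369133136332
L 277 [0.60062845 0.00069691 0.15477354] [((0.6015862822532654, 0.0010796705028042197), 0.020852236077189445)]
R 272 [ 0.62738737 -0.14653025  0.15476443] [((0.627831757068634, -0.14623741805553436), 0.02095748297870159)]
gasket 1835 [-0.08441281 -0.02070108] [-0.08571117  0.00313036  0.08354935] 0.05010867646386907
bridge [-0.02100716  0.02162934] [-0.1323876   0.13251063] 0.1159023531510841 ((0.614488422870636, -0.07270355522632599), (0.04443007707595825, 0.269538551568985), 10.311441421508789)
scene [ 0.61375 -0.0731 ] 0.17931172281683197
lip 72 [-0.13463358 -0.13319423 -0.13194497 -0.12908341 -0.12618718] [-0.02974598  0.00087235  0.02789366] 0.05114177632484718
L 132 [5.99154858e-01 1.33560669e-04 1.53656829e-01] [((0.6000760197639465, 9.590892295818776e-05), 0.02094031311571598)]
R 117 [ 0.62487998 -0.14670004  0.15361076] [((0.6256151795387268, -0.1468544602394104), 0.020925521850585938)]
gasket 1005 [-0.08361095 -0.02088307] [-0.08425431  0.00802772  0.08395418] 0.04843781787537371
bridge [-0.02267639  0.0194125 ] [-0.13205486  0.13352271] 0.11427203811805431 ((0.6124733090400696, -0.07384361326694489), (0.046065691858530045, 0.27083125710487366), 10.143610000610352)
```

```bash
cat >> h.py <<'E'
from scipy.spatial.transform import Rotation as Ro
YAW=.1785; O=np.array([.6138,-.073]); EX=np.array([np.cos(YAW),np.sin(YAW)]); EY=np.array([-np.sin(YAW),np.cos(YAW)])
def w(x,y,z): return np.r_[O+EX*x+EY*y,z]
def delta(target,yaw):
    from cell import status
    s=status.observe(); R=Ro.from_euler('xyz',s['tool_rot'])
    Rt=Ro.from_euler('xyz',[np.pi,0,yaw])
    print("t",s['time'],"d",R.inv().apply(np.asarray(target)-s['tool_pos']).round(4),"turn",(R.inv()*Rt).as_rotvec().round(4),"F",s['contact_force'].round(2),"M",s['torque'].round(3),"e6",s['joint_efforts'][5].round(4),"q6",s['qpos'][5].round(3))
def prs():
    from cell import status
    s=status.observe(); d=s['tool_pos'][:2]-O
    print("press xy",(d@EX).round(4),(d@EY).round(4),"z",s['tool_pos'][2].round(4),"rot",s['tool_rot'].round(4),"Fp",(s['contact_force'][:2]@EX).round(2),(s['contact_force'][:2]@EY).round(2),s['contact_force'][2].round(2))
E
python3 -c "
from h import *
delta(w(-.175,0,.194),YAW);prs()"
```

```text
t 0.1 d [ 3.883e-01 -2.901e-01  3.000e-04] turn [-1.400e-03 -1.000e-04  1.333e-01] F [-0.5  -0.62  0.15] M [-0.    -0.008  0.024] e6 -0.0 q6 -0.146
press xy -0.5213 -0.3391 z 0.1938 rot [-3.1402e+00 -2.0000e-04  3.1180e-01] Fp -0.6 -0.53 0.15
```

jog_arm --series '[[-1, [0.04, -0.03, 0], [0, 0, 0.02]], [-1, [0.388, -0.29, 0], [-0.0014, 0, 0.133]], [-1, [0.388, -0.29, 0], [-0.0014, 0, 0.133]], [-1, [0.388, -0.29, 0], [-0.0014, 0, 0.133]], [-1, [0.388, -0.29, 0], [-0.0014, 0, 0.133]], [-1, [0.388, -0.29, 0], [-0.0014, 0, 0.133]], [-1, [0.388, -0.29, 0], [-0.0014, 0, 0.133]], [-1, [0.388, -0.29, 0], [-0.0014, 0, 0.133]], [-1, [0.388, -0.29, 0], [-0.0014, 0, 0.133]], [-1, [0.388, -0.29, 0], [-0.0014, 0, 0.133]], [-1, [0.388, -0.29, 0], [-0.0014, 0, 0.133]], [-1, [0.388, -0.29, 0], [-0.0014, 0, 0.133]]]' --squeeze 20

```text
time: 1.1
tool_pos: [0.4427, -0.1014, 0.1943]
tool_rot: [3.141, -0.0, 0.181]
contact_force: [1.0, -0.7, -0.6]
opening: 0.0166
```

```bash
python3 -c "
from h import *
delta(w(-.165,0,.038),YAW);prs()"
```

```text
t 1.1 d [0.0084 0.0023 0.1563] turn [ 0.0007 -0.0005  0.0021] F [ 1.05 -0.73 -0.59] M [-0.058  0.05  -0.003] e6 -0.4173 q6 0.996
press xy -0.1735 0.0024 z 0.1943 rot [ 3.1409e+00 -5.0000e-04  1.8060e-01] Fp 0.9 -0.9 -0.59
```

jog_arm --series '[[-1, [0.004, 0.002, 0.04], [0, 0, 0]], [-1, [0.008, 0.002, 0.08], [0, 0, 0]], [-1, [0.008, 0.002, 0.12], [0, 0, 0]], [-1, [0.008, 0.002, 0.145], [0, 0, 0]], [-1, [0.008, 0.002, 0.156], [0, 0, 0]], [-1, [0.008, 0.002, 0.156], [0, 0, 0]], [-1, [0.012, 0.002, 0.156], [0, 0, 0]], [-1, [0.016, 0.002, 0.156], [0, 0, 0]]]'

```text
time: 1.77
tool_pos: [0.4586, -0.1043, 0.0394]
tool_rot: [3.139, -0.002, 0.178]
contact_force: [-0.1, 0.6, -0.3]
opening: 0.0004
```

```bash
python3 -c "
from h import *
delta(w(-.104,0,.038),YAW);prs()
from cell import eyes
c=eyes.read_camera('scene'); cv2.imwrite('pics/s1.png',cv2.resize(c['img'][150:290,200:400],None,fx=4,fy=4)[:,:,::-1])"
```

```text
t 1.7667 d [ 0.0543 -0.0033  0.0014] turn [ 0.0023 -0.0015 -0.0001] F [-0.1   0.6  -0.32] M [ 0.047 -0.003 -0.05 ] e6 -0.093 q6 1.007
press xy -0.1583 -0.0033 z 0.0394 rot [ 3.1393e+00 -1.5000e-03  1.7840e-01] Fp 0.01 0.61 -0.32
```

View pics/s1.png

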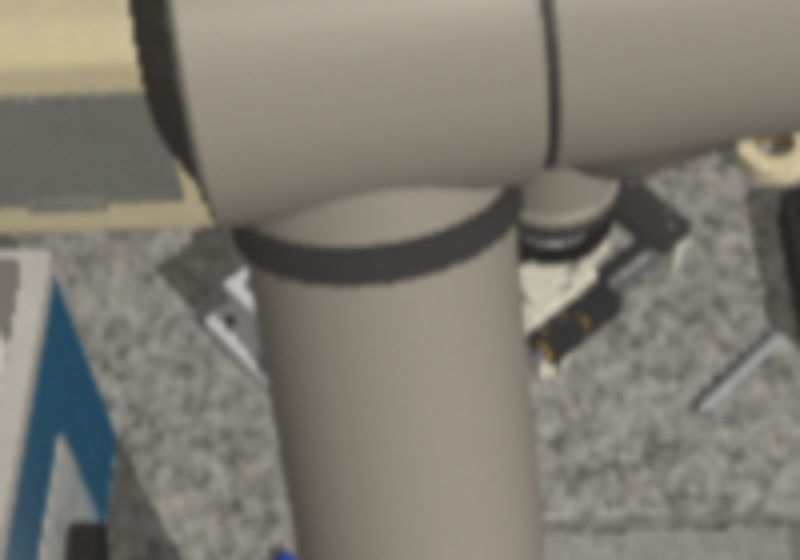

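The arm hides the press from the scene camera (gripper around (580,270)), so I go by force. I'll push most of the way, then feel for the stop.

jog_arm --series '[[-1, [0.006, -0.003, 0.001], [0, 0, 0]], [-1, [0.011, -0.003, 0.001], [0, 0, 0]], [-1, [0.015, -0.003, 0.001], [0, 0, 0]], [-1, [0.019, -0.003, 0.001], [0, 0, 0]], [-1, [0.022, -0.003, 0.001], [0, 0, 0]], [-1, [0.025, -0.003, 0.001], [0, 0, 0]], [-1, [0.028, -0.003, 0.001], [0, 0, 0]], [-1, [0.031, -0.003, 0.001], [0, 0, 0]], [-1, [0.034, -0.003, 0.001], [0, 0, 0]]]'

```text
time: 2.57
tool_pos: [0.4907, -0.095, 0.0374]
tool_rot: [3.14, -0.0, 0.179]
contact_force: [0.2, -0.3, 0.2]
opening: 0.0007
```

```bash
python3 -c "
from h import *
delta(w(-.104,0,.038),YAW);prs()"
```

```text
t 2.5667 d [ 0.021   0.0002 -0.0006] turn [ 0.0014 -0.      0.0002] F [ 0.18 -0.31  0.18] M [ 0.021  0.041 -0.023] e6 -0.048 q6 1.049
press xy -0.125 0.0002 z 0.0374 rot [ 3.1402 -0.      0.1787] Fp 0.12 -0.34 0.18
```

```bash
python3 -c "
from h import *
from cell import eyes
c=eyes.read_camera('wrist'); cv2.imwrite('pics/w1.png',c['img'][:,:,::-1]);print(c['tool_from_camera'],c['camera_matrix'])
c=eyes.read_camera('top'); cv2.imwrite('pics/t1.png',cv2.resize(c['img'][150:260,240:390],None,fx=5,fy=5)[:,:,::-1])"
```

```text
[[-1.19549962e-03 -9.65671833e-01 -2.59762356e-01  6.95288485e-02]
 [ 9.99999266e-01 -1.10339391e-03 -5.00389376e-04 -8.05117887e-04]
 [ 1.96591727e-04 -2.59762763e-01  9.65672444e-01 -1.89669328e-01]
 [ 0.00000000e+00  0.00000000e+00  0.00000000e+00  1.00000000e+00]] [[330.93558249   0.         319.70020467]
 [  0.         330.93558249 200.29354439]
 [  0.           0.           1.        ]]
```

View pics/w1.png

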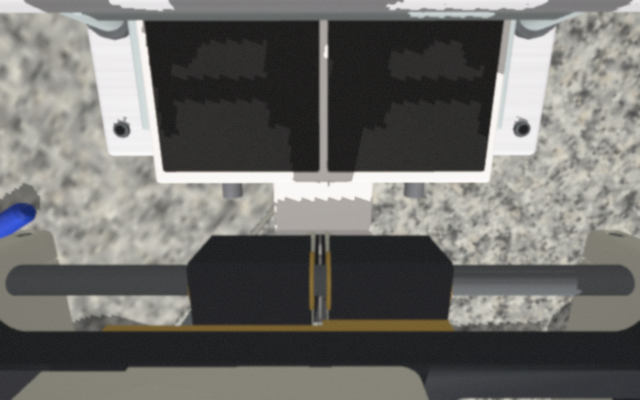

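View pics/t1.png

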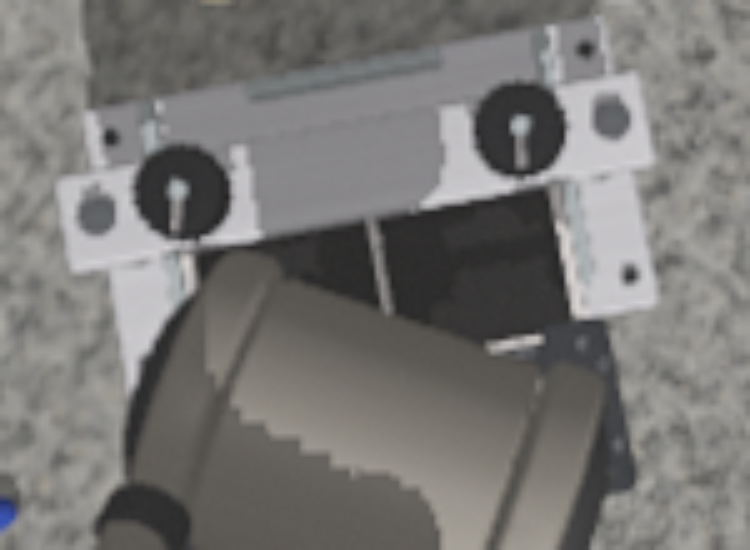

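```bash
cat >> h.py <<'E'
def wrist():
    from cell import status,eyes
    s=status.observe(); c=eyes.read_camera('wrist')
    T=np.eye(4);T[:3,:3]=Ro.from_euler('xyz',s['tool_rot']).as_matrix();T[:3,3]=s['tool_pos']
    c["T"]=T@c["tool_from_camera"]; return c
def gask(c):
    P=cloud(c);D=P[...,:2]-O;X=D@EX;Y=D@EY;Z=P[...,2]
    dark=(c["img"].max(2)<70)&(X>-.14)&(X<-.02)&(abs(Y)<.1)&(Z>.04)&(Z<.06)&(abs(abs(Y)-.045)<.03)
    print("gasket",dark.sum(),np.percentile(X[dark],[1,50]).round(4),np.percentile(Y[dark],[1,50,99]).round(4),np.median(Z[dark]).round(4))
    m=(X<-.08)&(X>-.17)&(abs(Y)<.027)&(Z>.05)&(Z<.057)
    if m.sum(): print("lip",m.sum(),np.percentile(X[m],[2,50,98]).round(4),np.percentile(Y[m],[2,50,98]).round(4))
    return X,Y,Z
E
python3 -c "
from h import *
c=wrist();X,Y,Z=gask(c)
for v in range(150,260,4): print(v,[(int(1000*X[v,u]),int(1000*Z[v,u])) for u in (250,300,345)])
prs()"
```

```text
gasket 31031 [-0.0855 -0.0506] [-0.0738 -0.0151  0.0739] 0.0495
lip 285 [-0.0869 -0.0836 -0.0805] [-0.0265 -0.012   0.0251]
150 [(-75, 49), (-75, 48), (-75, 50)]
154 [(-77, 49), (-77, 50), (-77, 48)]
158 [(-79, 48), (-79, 49), (-79, 49)]
162 [(-81, 49), (-81, 49), (-81, 49)]
166 [(-83, 49), (-83, 48), (-83, 49)]
170 [(-85, 49), (-85, 50), (-86, 49)]
174 [(-89, 43), (-89, 43), (-89, 44)]
178 [(-91, 43), (-91, 42), (-91, 43)]
182 [(-94, 42), (-94, 43), (-94, 42)]
186 [(-106, -1), (-98, 32), (-98, 34)]
190 [(-109, -1), (-100, 33), (-101, 33)]
194 [(-111, -1), (-103, 33), (-103, 32)]
198 [(-114, 0), (-105, 34), (-106, 32)]
202 [(-117, 0), (-108, 33), (-108, 33)]
206 [(-120, 0), (-111, 32), (-110, 34)]
210 [(-123, 0), (-113, 34), (-113, 33)]
214 [(-126, 0), (-116, 32), (-116, 32)]
218 [(-129, 0), (-118, 33), (-118, 32)]
222 [(-133, -2), (-121, 33), (-121, 33)]
226 [(-135, 0), (-123, 34), (-124, 32)]
230 [(-139, -1), (-126, 34), (-126, 33)]
234 [(-142, -1), (-126, 39), (-126, 39)]
238 [(-89, 141), (-88, 143), (-89, 141)]
242 [(-88, 145), (-88, 144), (-89, 144)]
246 [(-88, 147), (-88, 148), (-88, 148)]
250 [(-88, 150), (-89, 149), (-88, 151)]
254 [(-88, 153), (-88, 153), (-88, 154)]
258 [(-88, 155), (-88, 155), (-89, 153)]
press xy -0.1251 0.0002 z 0.0374 rot [ 3.1401 -0.      0.1789] Fp 0.08 0.28 -0.44
```

```bash
python3 -c "
from h import *
from cell import eyes
c0=dict(np.load('pics/top0.npz'));c=eyes.read_camera('top')
for q in (c0,c):
  P=cloud(q);D=P[...,:2]-O;X=D@EX;Y=D@EY;Z=P[...,2]
  for y in (-.05,-.06,-.07,-.075):
    m=(abs(Y-y)<.004)&(X<-.04)&(X>-.12)&(Z>.03)&(Z<.06)
    d=m&(q['img'].max(2)<70); e=m&(q['img'].min(2)>120)
    print(y,np.percentile(X[m],1).round(4),X[d].min().round(4),e.sum(),(X[e].min().round(4),X[e].max().round(4)) if e.sum() else 0)
prs()
c=wrist();g=c['img'];cv2.imwrite('pics/w2.png',cv2.resize(g[180:340,180:460],None,fx=2.8,fy=2.8)[:,:,::-1])
"
```

```text
-0.05 -0.1032 -0.0846 13 (np.float64(-0.1036), np.float64(-0.0863))
-0.06 -0.1023 -0.084 11 (np.float64(-0.095), np.float64(-0.0861))
-0.07 -0.0923 -0.0853 9 (np.float64(-0.0925), np.float64(-0.0869))
-0.075 -0.0926 -0.0842 9 (np.float64(-0.0928), np.float64(-0.0864))
-0.05 -0.0888 -0.0846 5 (np.float64(-0.0892), np.float64(-0.0863))
-0.06 -0.0882 -0.0839 4 (np.float64(-0.0885), np.float64(-0.0861))
-0.07 -0.0881 -0.0849 3 (np.float64(-0.0894), np.float64(-0.0869))
-0.075 -0.0826 -0.0835 0 0
press xy -0.1253 0.0003 z 0.0373 rot [3.1402e+00 2.0000e-04 1.7890e-01] Fp -0.16 0.53 -1.17
```

View pics/w2.png

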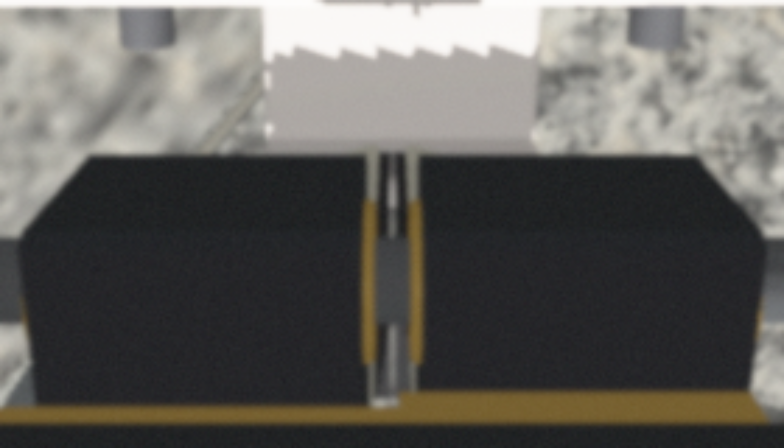

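```bash
python3 -c "
from h import *
c=wrist();c['T']=c['tool_from_camera'];P=(cloud(c)*1000).astype(int)
for v in range(224,345,5): print(v,[tuple(P[v,u].tolist()) for u in (200,285,310,314,318,320,322,326,330,360)])
"
```

```text
224 [(-9, -87, 36), (2, -22, 4), (2, -6, 3), (2, -4, 4), (1, -1, 4), (2, 0, 3), (2, 0, 3), (2, 2, 4), (2, 5, 2), (2, 23, 4)]
229 [(-13, -88, 38), (-1, -22, 4), (0, -6, 3), (-1, -4, 4), (-1, -1, 4), (0, 0, 3), (-1, 0, 4), (0, 2, 3), (-1, 5, 4), (-1, 24, 4)]
234 [(-16, -88, 37), (-1, -21, -3), (10, -5, -35), (10, -3, -34), (9, -1, -32), (0, 0, -4), (9, 0, -31), (11, 2, -36), (10, 4, -36), (-1, 23, -4)]
239 [(-20, -88, 36), (35, -10, -104), (36, -3, -105), (10, -3, -42), (9, -1, -37), (9, 0, -38), (8, 0, -37), (10, 2, -41), (35, 1, -105), (36, 10, -105)]
244 [(-24, -89, 37), (36, -9, -109), (35, -3, -107), (10, -3, -47), (9, -1, -45), (9, 0, -45), (9, 0, -44), (10, 1, -48), (35, 1, -108), (36, 9, -109)]
249 [(36, -30, -112), (35, -9, -111), (34, -3, -109), (9, -3, -50), (8, -1, -49), (9, 0, -51), (8, 0, -49), (10, 1, -53), (35, 1, -112), (36, 9, -112)]
254 [(35, -30, -114), (36, -9, -115), (34, -3, -110), (8, -3, -55), (9, -1, -56), (7, 0, -52), (9, 0, -55), (33, 0, -110), (36, 1, -116), (35, 8, -114)]
259 [(36, -28, -119), (36, -8, -119), (33, -3, -113), (9, -3, -61), (9, -1, -61), (5,
[... 2067 characters left out ...]
, 0, -121), (22, 0, -123), (22, 1, -123), (21, 8, -123)]
329 [(21, -28, -124), (21, -8, -124), (21, -3, -124), (21, -2, -124), (21, -1, -124), (21, 0, -124), (22, 0, -125), (21, 0, -124), (22, 1, -125), (21, 8, -124)]
334 [(25, -25, -131), (26, -7, -132), (25, -2, -131), (25, -2, -131), (25, -1, -131), (25, 0, -131), (24, 0, -129), (25, 0, -130), (25, 1, -131), (25, 7, -131)]
339 [(25, -24, -132), (25, -7, -132), (25, -2, -133), (25, -2, -132), (25, -1, -132), (25, 0, -132), (25, 0, -133), (25, 0, -132), (25, 1, -132), (25, 7, -132)]
344 [(25, -24, -133), (25, -7, -134), (24, -2, -133), (25, -1, -134), (26, -1, -135), (25, 0, -134), (26, 0, -135), (25, 0, -134), (25, 1, -133), (24, 7, -133)]
```

The wrist view says the cassette hasn't moved: its lip inner face sits at tool x≈0, below the visible fingers. So I need to know where the fingertips really are. I'll back off, open the fingers and look.

jog_arm --series '[[-1, [-0.02, 0, 0], [0, 0, 0]], [-1, [-0.04, 0, 0], [0, 0, 0]], [-1, [-0.04, 0, -0.04], [0, 0, 0]], [-1, [-0.04, 0, -0.08], [0, 0, 0]], [-0.3, [-0.04, 0, -0.08], [0, 0, 0]], [-0.3, [-0.04, 0, -0.08], [0, 0, 0]], [-0.3, [-0.04, 0, -0.08], [0, 0, 0]], [-0.3, [-0.04, 0, -0.08], [0, 0, 0]]]'

```text
time: 3.53
tool_pos: [0.4502, -0.1017, 0.1163]
tool_rot: [3.141, 0.002, 0.179]
contact_force: [-0.6, -0.9, -0.5]
opening: 0.0223
```

```bash
python3 -c "
from h import *
from cell import status
c=wrist();cv2.imwrite('pics/w3.png',c['img'][:,:,::-1]);gask(c)
np.savez('pics/w3.npz',**c)
c['T']=c['tool_from_camera'];P=(cloud(c)*1000)
m=(abs(P[...,0])<14)&(P[...,2]>-70)&(P[...,2]<15)&(abs(P[...,1])<60)
q=P[m];print(len(q),np.percentile(q,[1,50,99],axis=0))
for s in (-1,1):
  r=q[q[:,1]*s>0]; 
  if len(r): i=r[:,2].argmax(); print(r[i], np.percentile(r,[1,99],axis=0))
print(status.observe()['opening']);prs()
"
```

```text
gasket 16395 [-0.0859 -0.053 ] [-0.0738 -0.015   0.0738] 0.0495
lip 953 [-0.1346 -0.1296 -0.0809] [-0.0261 -0.0023  0.0259]
1537 [[ -7.75525884 -22.34995277 -69.50933743]
 [ 10.544456    10.18836368 -51.10208399]
 [ 11.25561856  20.33122529 -33.1473098 ]]
[  9.10526764 -14.01495476 -31.15634629] [[ -7.29064518 -22.80749401 -69.35950483]
 [ 11.25849964 -12.21569128 -33.136248  ]]
[  8.76347378  11.03521431 -30.33350016] [[ -7.89298141  10.20082769 -69.5465731 ]
 [ 11.24647961  20.83407306 -33.20359446]]
0.02661003718878552
press xy -0.1661 0.0009 z 0.1162 rot [3.1415e+00 2.2000e-03 1.7890e-01] Fp 0.89 -0.28 0.41
```

View pics/w3.png

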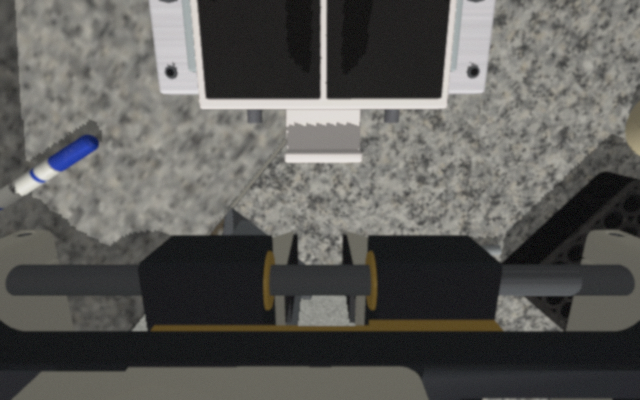

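The wrist view (fingers at cols 270-370, ending at row ~233) puts the real fingertips about 31 mm short of the reported TCP. That explains why they passed over the lip without force: tips at about 0.068, lip top at 0.054. I'll take 31 mm off my heights. With TCP z = 0.006 the tips sit near 0.038, and that height is safe under either reading.

jog_arm --series '[[-1, [0, 0, 0.04], [0, 0, 0]], [-1, [0, 0, 0.075], [0, 0, 0]], [-1, [0, 0, 0.095], [0, 0, 0]], [-1, [0, 0, 0.105], [0, 0, 0]], [-1, [0, 0, 0.11], [0, 0, 0]], [-1, [0, 0, 0.11], [0, 0, 0]], [-1, [0.003, 0, 0.11], [0, 0, 0]], [-1, [0.007, 0, 0.11], [0, 0, 0]], [-1, [0.012, 0, 0.11], [0, 0, 0]]]'

```text
time: 4.33
tool_pos: [0.464, -0.1002, 0.0083]
tool_rot: [3.139, -0.002, 0.179]
contact_force: [-0.3, 0.2, 0.0]
opening: 0.0004
```

```bash
python3 -c "
from h import *
delta(w(-.105,0,.006),YAW);prs()"
```

```text
t 4.3333 d [ 0.0473 -0.0002  0.0023] turn [ 0.0024 -0.0017  0.0002] F [-0.32  0.2   0.04] M [0.045 0.009 0.024] e6 -0.1111 q6 1.02
press xy -0.1523 -0.0002 z 0.0083 rot [ 3.1391e+00 -1.7000e-03  1.7870e-01] Fp -0.28 0.26 0.04
```

jog_arm --series '[[-1, [0.004, 0, 0.002], [0.002, -0.0015, 0]], [-1, [0.007, 0, 0.002], [0.002, -0.0015, 0]], [-1, [0.01, 0, 0.002], [0.002, -0.0015, 0]], [-1, [0.013, 0, 0.002], [0.002, -0.0015, 0]], [-1, [0.016, 0, 0.002], [0.002, -0.0015, 0]], [-1, [0.019, 0, 0.002], [0.002, -0.0015, 0]]]'

```text
time: 4.83
tool_pos: [0.4815, -0.0965, 0.0054]
tool_rot: [-3.141, 0.002, 0.179]
contact_force: [-3.5, -0.6, 3.2]
opening: 0.0005
```

```bash
python3 -c "
from h import *
delta(w(-.105,0,.006),YAW);prs();gask(wrist())"
```

```text
t 4.8333 d [ 0.0294  0.0003 -0.0006] turn [-0.0008  0.0021  0.0004] F [-3.54 -0.63  3.22] M [-0.029  0.532 -0.028] e6 -0.0495 q6 1.039
press xy -0.1344 0.0003 z 0.0054 rot [-3.1408e+00  2.1000e-03  1.7890e-01] Fp -3.59 0.01 3.22
gasket 40162 [-0.0751 -0.0471] [-0.0737 -0.0152  0.0737] 0.0495
lip 1372 [-0.125  -0.1172 -0.1154] [-0.0256  0.0006  0.0255]
```

Contact now: 3.6 N, and the cassette moved about 10 mm. I'll keep going.

jog_arm --series '[[-1, [0.003, 0, 0], [0, 0, 0]], [-1, [0.006, 0, 0], [0, 0, 0]], [-1, [0.009, 0, 0], [0, 0, 0]], [-1, [0.012, 0, 0], [0, 0, 0]], [-1, [0.015, 0, 0], [0, 0, 0]], [-1, [0.018, 0, 0], [0, 0, 0]], [-1, [0.021, 0, 0], [0, 0, 0]], [-1, [0.023, 0, 0], [0, 0, 0]], [-1, [0.025, 0, 0], [0, 0, 0]]]'

```text
time: 5.63
tool_pos: [0.5064, -0.0921, 0.0054]
tool_rot: [-3.141, 0.002, 0.179]
contact_force: [-2.7, -0.5, 0.7]
opening: 0.0003
```

```bash
python3 -c "
from h import *
delta(w(-.105,0,.006),YAW);prs();gask(wrist())"
```

```text
t 5.6333 d [ 0.0041  0.0002 -0.0006] turn [-0.0005  0.0015  0.0004] F [-2.73 -0.46  0.69] M [-0.074  0.313 -0.052] e6 -0.0351 q6 1.063
press xy -0.1091 0.0002 z 0.0054 rot [-3.141e+00  1.500e-03  1.789e-01] Fp -2.77 0.04 0.69
gasket 21527 [-0.0502 -0.0345] [-0.0738 -0.0155  0.0738] 0.0495
lip 1358 [-0.0997 -0.092  -0.09  ] [-0.0258  0.001   0.0257]
```

Lip is at about -0.0995, so roughly 4 mm left. I'll advance 1 mm per row and read the force.

jog_arm --series '[[-1, [0.001, 0, 0], [0, 0, 0]], [-1, [0.002, 0, 0], [0, 0, 0]], [-1, [0.003, 0, 0], [0, 0, 0]]]'

```text
time: 5.93
tool_pos: [0.5091, -0.0917, 0.0054]
tool_rot: [-3.141, 0.002, 0.179]
contact_force: [-1.1, -0.4, 1.5]
opening: 0.0008
```

jog_arm --series '[[-1, [0.0005, 0, 0], [0, 0, 0]], [-1, [0.001, 0, 0], [0, 0, 0]]]'

```text
time: 6.1
tool_pos: [0.5096, -0.0916, 0.0054]
tool_rot: [-3.141, 0.003, 0.179]
contact_force: [-5.3, -1.5, 3.9]
opening: 0.0005
```

```bash
python3 -c "
from h import *
delta(w(-.105,0,.006),YAW);prs();gask(wrist())"
```

```text
t 6.1 d [ 0.0008  0.0002 -0.0006] turn [-0.0006  0.0026  0.0005] F [-5.31 -1.48  3.87] M [-0.389  0.88  -0.012] e6 -0.0225 q6 1.067
press xy -0.1058 0.0002 z 0.0054 rot [-3.141e+00  2.600e-03  1.790e-01] Fp -5.49 -0.51 3.87
gasket 19056 [-0.0469 -0.0332] [-0.0737 -0.0153  0.0737] 0.0495
lip 1361 [-0.0965 -0.0886 -0.0868] [-0.0257  0.0009  0.0258]
```

jog_arm --series '[[-1, [0.0005, 0, 0], [0, 0, 0]], [-1, [0.001, 0, 0], [0, 0, 0]]]'

```text
time: 6.32
tool_pos: [0.5096, -0.0916, 0.0054]
tool_rot: [-3.141, 0.005, 0.179]
contact_force: [-9.7, -4.3, 7.0]
opening: 0.0005
```

```bash
python3 -c "
from h import *
delta(w(-.105,0,.006),YAW);prs();gask(wrist())"
```

```text
t 6.3167 d [ 0.0008  0.0002 -0.0006] turn [-0.0009  0.0045  0.0006] F [-9.72 -4.3   7.  ] M [-0.644  1.546 -0.048] e6 -0.0389 q6 1.068
press xy -0.1059 0.0002 z 0.0054 rot [-3.1407  0.0045  0.1791] Fp -10.33 -2.51 7.0
gasket 19095 [-0.0469 -0.0331] [-0.0738 -0.0153  0.0738] 0.0495
lip 1353 [-0.0964 -0.0886 -0.0867] [-0.0255  0.001   0.0257]
```

Force climbs to 10 N with no motion: the cassette is on the stop. I'll back off and look from above.

jog_arm --series '[[-1, [-0.01, 0, 0], [0, 0, 0]], [-1, [-0.04, 0, 0], [0, 0, 0]], [-1, [-0.06, 0, -0.03], [0, 0, 0]], [-1, [-0.06, 0, -0.07], [0, 0, 0]], [-1, [-0.05, 0, -0.11], [0, 0, 0]], [-0.2, [-0.03, 0, -0.15], [0, 0, 0]], [-0.2, [0, 0, -0.17], [0, 0, 0]], [-0.2, [0.02, 0, -0.19], [0, 0, 0]], [-0.2, [0.03, 0, -0.2], [0, 0, 0]], [-0.2, [0.03, 0, -0.2], [0, 0, 0]], [-0.2, [0.03, 0, -0.2], [0, 0, 0]]]'

```text
time: 7.28
tool_pos: [0.5412, -0.0858, 0.205]
tool_rot: [-3.141, 0.001, 0.179]
contact_force: [-0.5, 0.2, -1.1]
opening: 0.0347
```

```bash
python3 -c "
from h import *
from cell import eyes
prs();c=wrist();cv2.imwrite('pics/w4.png',c['img'][:,:,::-1]);np.savez('pics/w4.npz',**c)
X,Y,Z=gask(c);P=cloud(c)
for b in (.075,-.075):
  k=(np.hypot(X,Y-b)<.03)&(Z>.151)&(Z<.16)
  cc=P[k];print(k.sum(),cc.mean(0),cv2.minEnclosingCircle(cc[:,:2].astype(np.float32)))
for y in (-.07,-.05,.05,.07):
  m=(abs(Y-y)<.005)&(X<-.03)&(X>-.1)&(Z>.045)&(Z<.055)&(c['img'].max(2)<70); print(y,np.percentile(X[m],1))
t=dict(np.load('pics/top0.npz'));P=cloud(t);Z=P[...,2]
m=np.zeros(Z.shape,bool);m[80:150,330:450]=1
for a,b in((.06,.1),(.1,.15),(.15,.2)):
  k=m&(Z>a)&(Z<b);n,l,s,ce=cv2.connectedComponentsWithStats(k.astype(np.uint8))
  for i in range(1,n):
    if s[i,4]>15:
      q=P[l==i]; d=q[:,:2]-O; print(a,b,s[i,4],q.min(0).round(3),q.max(0).round(3),'press',(d@EX).min().round(3),(d@EX).max().round(3),(d@EY).min().round(3),(d@EY).max().round(3))
"
```

```text
press xy -0.0738 0.0003 z 0.205 rot [-3.1412e+00  8.0000e-04  1.7940e-01] Fp -0.42 0.29 -1.09
gasket 2028 [-0.0463 -0.037 ] [-0.0738 -0.0155  0.0737] 0.0496
lip 353 [-0.0938 -0.0903 -0.0872] [-0.0258 -0.0001  0.0255]
2672 [5.99560202e-01 1.75880036e-04 1.54274641e-01] ((0.5991511344909668, 0.0008459448581561446), 0.021168526262044907)
2664 [ 0.62606371 -0.14594119  0.15428   ] ((0.6260250210762024, -0.14676110446453094), 0.02121821977198124)
-0.07 -0.046360005016597206
-0.05 -0.04624640210346293
0.05 -0.046246058064670824
0.07 -0.04632804211372887
0.06 0.1 94 [ 0.742 -0.315  0.06 ] [ 0.769 -0.283  0.1  ] press 0.085 0.116 -0.261 -0.232
0.06 0.1 140 [ 0.713 -0.234  0.06 ] [ 0.759 -0.173  0.1  ] press 0.074 0.124 -0.18 -0.121
0.06 0.1 84 [ 0.701 -0.407  0.06 ] [ 0.748 -0.389  0.069] press 0.028 0.073 -0.352 -0.327
0.1 0.15 286 [ 0.742 -0.32   0.1  ] [ 0.778 -0.283  0.15 ] press 0.086 0.121 -0.27 -0.233
0.1 0.15 487 [ 0.716 -0.235  0.1  ] [ 0.773 -0.176  0.149] press 0.076 0.134 -0.183 -0.124
0.15 0.2 82 [ 0.741 -0.247  0.153] [ 0.79  -0.204  0.191] press 0.102 0.143 -0.202 -0.152
0.15 0.2 34 [ 0.752 -0.317  0.15 ] [ 0.773 -0.294  0.153] press 0.096 0.114 -0.268 -0.244
```

View pics/w4.png

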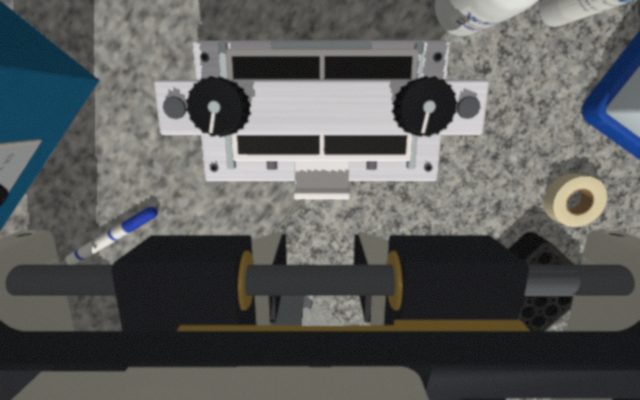

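The cassette sits square on the stop: gasket front edge within 0.1 mm left to right, lip at -0.094. Knobs are at about (213,107) and (428,107), with pointers nearly alike, so the starting angles are similar. Next is the left knob.

```bash
cat >> h.py <<'E'
KL=np.array([.5996,.0005]);KR=np.array([.6262,-.1462])
E
python3 -c "
from h import *
delta(np.r_[KL,.094],YAW)"
```

```text
t 7.3333 d [ 0.0742 -0.0742  0.1102] turn [-0.0013  0.0028  0.0005] F [-0.94  0.02 -2.04] M [0.013 0.01  0.021] e6 0.0087 q6 1.094
```

jog_arm --series '[[0.5, [0.028, -0.028, 0], [0, 0.003, 0]], [0.5, [0.055, -0.055, 0], [0, 0.003, 0]], [0.5, [0.074, -0.074, 0], [0, 0.003, 0]], [0.5, [0.074, -0.074, 0], [0, 0.003, 0]], [0.5, [0.074, -0.074, 0.03], [0, 0.003, 0]], [0.5, [0.074, -0.074, 0.06], [0, 0.003, 0]], [0.5, [0.074, -0.074, 0.085], [0, 0.003, 0]], [0.5, [0.074, -0.074, 0.102], [0, 0.003, 0]], [0.5, [0.074, -0.074, 0.11], [0, 0.003, 0]], [0.5, [0.074, -0.074, 0.11], [0, 0.003, 0]]]'

```text
time: 8.17
tool_pos: [0.5981, -0.0005, 0.0926]
tool_rot: [-3.139, 0.004, 0.178]
contact_force: [0.6, -0.2, 0.1]
opening: 0.069
```

```bash
python3 -c "
from h import *
delta(np.r_[KL,.094],YAW);prs();c=wrist();cv2.imwrite('pics/w5.png',c['img'][:,:,::-1])"
```

```text
t 8.1667 d [ 0.0016 -0.0007 -0.0014] turn [-0.0021  0.0037 -0.0004] F [ 0.65 -0.23  0.09] M [-0.075  0.067 -0.   ] e6 -0.0054 q6 1.263
press xy -0.0026 0.0742 z 0.0926 rot [-3.1395  0.0037  0.1781] Fp 0.6 -0.34 0.09
```

View pics/w5.png

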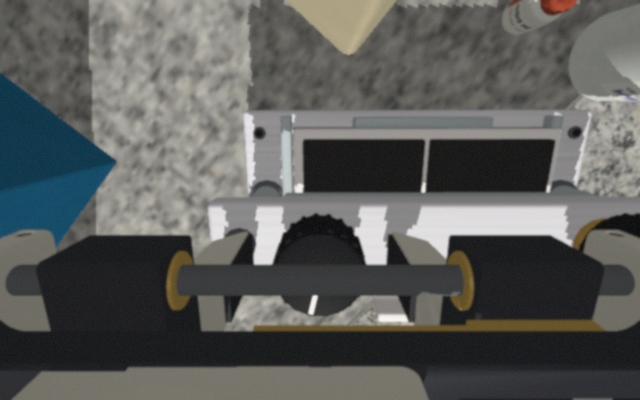

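Knob sits centred between the fingers (cols 275-365). I'll close on it.

jog_arm --series '[[-0.15, [0.0016, -0.0006, -0.001], [-0.002, 0.003, 0]], [-0.15, [0.0016, -0.0006, -0.001], [-0.002, 0.003, 0]], [-0.3, [0.0016, -0.0006, -0.001], [-0.002, 0.003, 0]], [-0.3, [0.0016, -0.0006, -0.001], [-0.002, 0.003, 0]], [-0.3, [0.0016, -0.0006, -0.001], [-0.002, 0.003, 0]], [-0.3, [0.0016, -0.0006, -0.001], [-0.002, 0.003, 0]]]' --squeeze 35

```text
time: 8.72
tool_pos: [0.6024, 0.0003, 0.097]
tool_rot: [3.139, -0.006, 0.179]
contact_force: [-0.5, -2.1, 2.5]
opening: 0.0393
```

```bash
python3 -c "
from h import *
delta(np.r_[KL,.094],YAW);prs();from cell import status;print(status.observe()['opening'])"
```

```text
t 8.7167 d [-0.0027 -0.0007  0.0029] turn [ 0.0026 -0.0057  0.0003] F [-0.52 -2.14  2.53] M [-0.304  0.15   0.091] e6 0.0233 q6 1.266
press xy 0.0018 0.0742 z 0.097 rot [ 3.139  -0.0057  0.1788] Fp -0.89 -2.02 2.53
0.03926363480624855
```

jog_arm --series '[[0, [0, 0, 0], [0, 0, 0]], [0, [-0.0027, -0.0004, 0.003], [0.002, -0.005, 0]], [0, [-0.0027, -0.0004, 0.003], [0.002, -0.005, 0]], [0, [-0.0027, -0.0004, 0.003], [0.002, -0.005, 0]]]'

```text
time: 9.05
tool_pos: [0.5988, 0.001, 0.0927]
tool_rot: [-3.141, 0.002, 0.179]
contact_force: [-0.2, 0.1, -0.1]
opening: 0.0458
```

```bash
python3 -c "
from h import *
delta(np.r_[KL,.094],YAW);prs();from cell import status;print(status.observe()['opening'])"
```

```text
t 9.05 d [ 0.0007  0.0006 -0.0013] turn [-0.0011  0.0016  0.0003] F [-0.23  0.06 -0.08] M [ 0.032 -0.053  0.026] e6 -0.0043 q6 1.265
press xy -0.0017 0.0754 z 0.0927 rot [-3.1405e+00  1.6000e-03  1.7880e-01] Fp -0.21 0.1 -0.08
0.045780112573603586
```

jog_arm --series '[[-0.3, [0, 0, 0], [0, 0, 0]], [-0.3, [0, 0, 0], [0, 0, 0]], [-0.3, [0, 0, 0], [0, 0, 0]], [-0.3, [0, 0, 0], [0, 0, 0.04]], [-0.3, [0, 0, 0], [0, 0, 0.12]], [-0.3, [0, 0, 0], [0, 0, 0.2]], [-0.3, [0, 0, 0], [0, 0, 0.28]], [-0.3, [0, 0, 0], [0, 0, 0.36]]]'

```text
time: 9.72
tool_pos: [0.5993, 0.0, 0.0931]
tool_rot: [3.141, 0.0, -0.185]
contact_force: [0.5, -3.5, -1.7]
opening: 0.0391
```

```bash
python3 -c "
from h import *
delta(np.r_[KL,.094],YAW);prs();from cell import status;s=status.observe();print(s['opening'],s['qvel'][5])"
```

```text
t 9.7167 d [ 0.0002 -0.0005 -0.0009] turn [ 0.0005  0.0005 -0.3635] F [ 0.55 -3.49 -1.74] M [-0.51  -0.051  0.157] e6 -1.0755 q6 1.629
press xy -0.0013 0.0745 z 0.0931 rot [ 3.141e+00  4.000e-04 -1.850e-01] Fp -0.08 -3.53 -1.74
0.03909133934375511 0.9542767867873423
```

jog_arm --series '[[-0.3, [0, 0, 0], [0, 0, 0.04]], [-0.3, [0, 0, 0], [0, 0, 0.08]], [-0.3, [0, 0, 0], [0, 0, 0.12]]]'

```text
time: 9.97
tool_pos: [0.5993, 0.0001, 0.0931]
tool_rot: [3.141, 0.0, -0.303]
contact_force: [0.8, -5.2, -1.1]
opening: 0.039
```

```bash
cat >> h.py <<'E'
def tq():
    from cell import status
    s=status.observe(); print("t",s['time'].__round__(2),"yaw",s['tool_rot'][2].round(4),"turned",round((YAW-s['tool_rot'][2]),4),"Mz",s['torque'][2].round(3),"e6",s['joint_efforts'][5].round(4),"v6",s['qvel'][5].round(3),"F",s['contact_force'].round(1),"open",round(s['opening'],4),"q6",s['qpos'][5].round(3))
E
python3 -c "
from h import *
tq()"
```

```text
t 9.97 yaw -0.303 turned 0.4815 Mz 0.244 e6 -0.4343 v6 0.476 F [ 0.8 -5.2 -1.1] open 0.039 q6 1.747
```

jog_arm --series '[[-0.3, [0, 0, 0], [0, 0, 0.04]], [-0.3, [0, 0, 0], [0, 0, 0.08]]]'

```text
time: 10.13
tool_pos: [0.5993, 0.0001, 0.0931]
tool_rot: [3.141, 0.0, -0.383]
contact_force: [0.4, -4.3, -1.3]
opening: 0.039
```

```bash
python3 -c "
from h import *
tq()"
```

```text
t 10.13 yaw -0.383 turned 0.5615 Mz 0.164 e6 -0.4408 v6 0.479 F [ 0.4 -4.3 -1.3] open 0.039 q6 1.827
```

jog_arm --series '[[-0.3, [0, 0, 0], [0, 0, 0.04]]]'

```text
time: 10.22
tool_pos: [0.5994, 0.0001, 0.0931]
tool_rot: [3.141, 0.0, -0.423]
contact_force: [-0.3, -3.9, -1.5]
opening: 0.0392
```

```bash
python3 -c "
from h import *
tq()"
```

```text
t 10.22 yaw -0.423 turned 0.6015 Mz 0.199 e6 -0.4408 v6 0.478 F [-0.3 -3.9 -1.5] open 0.0392 q6 1.867
```

Joint-6 effort is very repeatable at steady speed (-0.441), so it makes a good load gauge. Left is turned 0.60. I'll release and go to the right knob.

```bash
python3 -c "
from h import *
delta(np.r_[KR,.093],YAW)"
```

```text
t 10.2167 d [0.0845 0.1224 0.0002] turn [ 5.000e-04  3.000e-04 -6.015e-01] F [-0.27 -3.9  -1.52] M [-0.389 -0.137  0.199] e6 -0.4408 q6 1.867
```

jog_arm --series '[[0.5, [0, 0, 0], [0, 0, 0]], [0.5, [0, 0, 0], [0, 0, 0]], [0.5, [0, 0, -0.03], [0, 0, 0]], [0.5, [0, 0, -0.06], [0, 0, -0.12]], [0.5, [0.022, 0.032, -0.06], [0, 0, -0.24]], [0.5, [0.045, 0.065, -0.06], [0, 0, -0.36]], [0.5, [0.067, 0.097, -0.06], [0, 0, -0.48]], [0.5, [0.0845, 0.122, -0.06], [0, 0, -0.6]], [0.5, [0.0845, 0.122, -0.05], [0, 0, -0.6]], [0.5, [0.0845, 0.122, -0.02], [0, 0, -0.6]], [0.5, [0.0845, 0.122, 0], [0, 0, -0.6]], [0.5, [0.0845, 0.122, 0], [0, 0, -0.6]]]'

```text
time: 11.22
tool_pos: [0.6256, -0.1446, 0.0902]
tool_rot: [-3.14, 0.003, 0.179]
contact_force: [-0.8, -0.3, 0.2]
opening: 0.0687
```

```bash
python3 -c "
from h import *
delta(np.r_[KR,.093],YAW);prs();tq();c=wrist();cv2.imwrite('pics/w6.png',c['img'][:,:,::-1])"
```

```text
t 11.2167 d [ 0.0003  0.0017 -0.0028] turn [-0.0021  0.0027  0.0003] F [-0.77 -0.25  0.23] M [ 0.019 -0.044 -0.   ] e6 -0.0076 q6 1.045
press xy -0.0011 -0.0726 z 0.0902 rot [-3.1395e+00  2.7000e-03  1.7880e-01] Fp -0.8 -0.11 0.23
t 11.22 yaw 0.1788 turned -0.0003 Mz -0.0 e6 -0.0076 v6 0.0 F [-0.8 -0.3  0.2] open 0.0687 q6 1.045
```

View pics/w6.png

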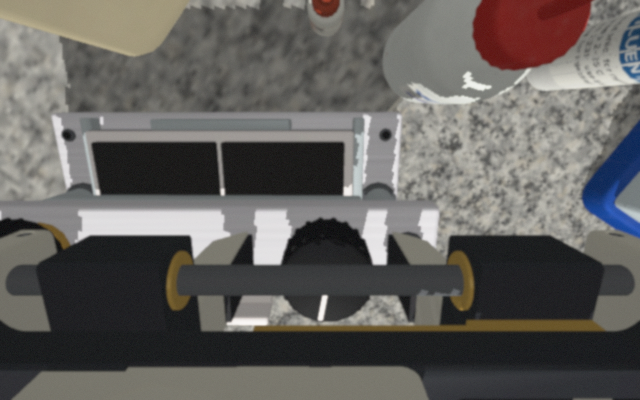

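jog_arm --series '[[0, [0.0004, 0.0017, -0.003], [-0.001, 0.002, 0]], [0, [0.0004, 0.0017, -0.003], [-0.001, 0.002, 0]], [-0.3, [0.0004, 0.0017, -0.003], [-0.001, 0.002, 0]], [-0.3, [0.0004, 0.0017, -0.003], [-0.001, 0.002, 0]], [-0.3, [0.0004, 0.0017, -0.003], [-0.001, 0.002, 0]], [-0.3, [0.0004, 0.0017, -0.003], [-0.001, 0.002, 0]]]'

```text
time: 11.77
tool_pos: [0.6275, -0.1475, 0.0967]
tool_rot: [3.14, -0.003, 0.179]
contact_force: [0.9, -2.8, 2.5]
opening: 0.0394
```

```bash
python3 -c "
from h import *
delta(np.r_[KR,.093],YAW);prs();tq()"
```

```text
t 11.7667 d [-0.0011 -0.0015  0.0037] turn [ 0.0021 -0.0025  0.0002] F [ 0.93 -2.83  2.54] M [-0.351  0.009  0.034] e6 0.0168 q6 1.043
press xy 0.0003 -0.0757 z 0.0967 rot [ 3.1395e+00 -2.5000e-03  1.7870e-01] Fp 0.41 -2.95 2.54
t 11.77 yaw 0.1787 turned -0.0002 Mz 0.034 e6 0.0168 v6 0.0 F [ 0.9 -2.8  2.5] open 0.0394 q6 1.043
```

jog_arm --series '[[-0.3, [-0.0005, -0.0005, 0.002], [0, 0, 0.04]], [-0.3, [-0.0005, -0.0005, 0.002], [0, 0, 0.14]], [-0.3, [-0.0005, -0.0005, 0.002], [0, 0, 0.24]], [-0.3, [-0.0005, -0.0005, 0.002], [0, 0, 0.34]], [-0.3, [-0.0005, -0.0005, 0.002], [0, 0, 0.44]], [-0.3, [-0.0005, -0.0005, 0.002], [0, 0, 0.54]], [-0.3, [-0.0005, -0.0005, 0.002], [0, 0, 0.64]], [-0.3, [-0.0005, -0.0005, 0.002], [0, 0, 0.74]], [-0.3, [-0.0005, -0.0005, 0.002], [0, 0, 0.8]], [-0.3, [-0.0005, -0.0005, 0.002], [0, 0, 0.84]], [-0.3, [-0.0005, -0.0005, 0.002], [0, 0, 0.88]]]'

```text
time: 12.68
tool_pos: [0.6274, -0.1483, 0.0967]
tool_rot: [-3.141, -0.006, -0.703]
contact_force: [-3.5, -6.2, 9.8]
opening: 0.0395
```

```bash
python3 -c "
from h import *
tq()"
```

```text
t 12.68 yaw -0.7033 turned 0.8818 Mz 0.169 e6 -0.3846 v6 0.475 F [-3.5 -6.2  9.8] open 0.0395 q6 1.925
```

jog_arm --series '[[-0.3, [0, 0, 0], [0, 0, 0.04]], [-0.3, [0, 0, 0], [0, 0, 0.08]], [-0.3, [0, 0, 0], [0, 0, 0.12]]]'

```text
time: 12.93
tool_pos: [0.6273, -0.1484, 0.0967]
tool_rot: [-3.141, -0.006, -0.823]
contact_force: [-2.9, -5.6, 10.0]
opening: 0.0392
```

```bash
python3 -c "
from h import *
tq()"
```

```text
t 12.93 yaw -0.8232 turned 1.0017 Mz 0.225 e6 -0.4346 v6 0.478 F [-2.9 -5.6 10. ] open 0.0392 q6 2.045
```

jog_arm --series '[[-0.3, [0, 0, 0], [0, 0, 0.04]], [-0.3, [0, 0, 0], [0, 0, 0.08]], [-0.3, [0, 0, 0], [0, 0, 0.12]]]'

```text
time: 13.18
tool_pos: [0.6272, -0.1485, 0.0967]
tool_rot: [-3.14, -0.006, -0.943]
contact_force: [-2.9, -5.6, 11.3]
opening: 0.0395
```

```bash
python3 -c "
from h import *
tq();delta(np.r_[KL,.093],YAW)"
```

```text
t 13.18 yaw -0.9432 turned 1.1217 Mz 0.252 e6 -0.4348 v6 0.475 F [-2.9 -5.6 11.3] open 0.0395 q6 2.165
t 13.1833 d [-0.1368 -0.0651  0.0029] turn [ 0.0021 -0.0061 -1.1217] F [-2.86 -5.58 11.29] M [-0.888  0.644  0.252] e6 -0.4348 q6 2.165
```

jog_arm --series '[[0.5, [0, 0, 0], [0, 0, 0]], [0.5, [0, 0, 0], [0, 0, 0]], [0.5, [0, 0, -0.03], [0, 0, 0]], [0.5, [0, 0, -0.06], [0, 0, -0.12]], [0.5, [-0.02, -0.01, -0.06], [0, 0, -0.24]], [0.5, [-0.04, -0.02, -0.06], [0, 0, -0.36]], [0.5, [-0.065, -0.032, -0.06], [0, 0, -0.48]], [0.5, [-0.09, -0.044, -0.06], [0, 0, -0.6]], [0.5, [-0.115, -0.055, -0.06], [0, 0, -0.72]], [0.5, [-0.137, -0.065, -0.06], [0, 0, -0.84]], [0.5, [-0.137, -0.065, -0.06], [0, 0, -0.96]], [0.5, [-0.137, -0.065, -0.06], [0, 0, -1.08]]]'

```text
time: 14.18
tool_pos: [0.5977, 0.005, 0.1538]
tool_rot: [-3.141, -0.001, 0.148]
contact_force: [-0.6, -0.5, -0.2]
opening: 0.0685
```

```bash
sed -i 's/^KL=.*/KL=np.array([.5993,.0002]);KR=np.array([.627,-.1475])/' h.py; python3 -c "
from h import *
delta(np.r_[KL,.093],YAW)"
```

```text
t 14.1833 d [0.0008 0.005  0.0608] turn [-0.0005 -0.0007 -0.0303] F [-0.64 -0.52 -0.16] M [0.057 0.004 0.019] e6 1.9882 q6 1.302
```

jog_arm --series '[[0.5, [0.0008, 0.004, 0.02], [0, 0, -0.03]], [0.5, [0.0008, 0.004, 0.04], [0, 0, -0.03]], [0.5, [0.0008, 0.004, 0.055], [0, 0, -0.03]], [0.5, [0.0008, 0.004, 0.06], [0, 0, -0.03]], [0.1, [0.0008, 0.004, 0.06], [0, 0, -0.03]], [0.1, [0.0008, 0.004, 0.06], [0, 0, -0.03]]]'

```text
time: 14.68
tool_pos: [0.6, -0.001, 0.0944]
tool_rot: [3.141, -0.002, 0.169]
contact_force: [1.0, -0.1, 1.3]
opening: 0.0595
```

```bash
python3 -c "
from h import *
delta(np.r_[KL,.093],YAW);tq()"
```

```text
t 14.6833 d [-0.0005 -0.0013  0.0013] turn [ 0.0002 -0.0016 -0.0094] F [ 0.97 -0.11  1.28] M [-0.015  0.014  0.057] e6 -0.0039 q6 1.272
t 14.68 yaw 0.1691 turned 0.0094 Mz 0.057 e6 -0.0039 v6 0.002 F [ 1.  -0.1  1.3] open 0.0595 q6 1.272
```

Good. Grip and turn the left knob on, about 0.75 rad quickly, then at feel speed.

jog_arm --series '[[-0.3, [-0.0005, -0.001, 0.001], [0, 0, 0]], [-0.3, [-0.0005, -0.001, 0.001], [0, 0, 0]], [-0.3, [-0.0005, -0.001, 0.001], [0, 0, 0]], [-0.3, [-0.0005, -0.001, 0.001], [0, 0, 0]], [-0.3, [-0.0005, -0.001, 0.001], [0, 0, 0.04]], [-0.3, [-0.0005, -0.001, 0.001], [0, 0, 0.12]], [-0.3, [-0.0005, -0.001, 0.001], [0, 0, 0.2]], [-0.3, [-0.0005, -0.001, 0.001], [0, 0, 0.28]], [-0.3, [-0.0005, -0.001, 0.001], [0, 0, 0.36]], [-0.3, [-0.0005, -0.001, 0.001], [0, 0, 0.4]], [-0.3, [-0.0005, -0.001, 0.001], [0, 0, 0.44]], [-0.3, [-0.0005, -0.001, 0.001], [0, 0, 0.48]]]'

```text
time: 15.68
tool_pos: [0.5996, -0.0001, 0.0939]
tool_rot: [-3.141, -0.003, -0.313]
contact_force: [0.4, 0.8, 3.4]
opening: 0.0393
```

```bash
python3 -c "
from h import *
tq()"
```

```text
t 15.68 yaw -0.3127 turned 0.4912 Mz 0.25 e6 -0.4334 v6 0.476 F [0.4 0.8 3.4] open 0.0393 q6 1.755
```

jog_arm --series '[[-0.3, [0, 0, 0], [0, 0, 0.04]], [-0.3, [0, 0, 0], [0, 0, 0.08]], [-0.3, [0, 0, 0], [0, 0, 0.12]]]'

```text
time: 15.93
tool_pos: [0.5995, -0.0001, 0.094]
tool_rot: [-3.14, -0.003, -0.433]
contact_force: [1.3, 2.5, 2.6]
opening: 0.0393
```

```bash
python3 -c "
from h import *
tq()"
```

```text
t 15.93 yaw -0.4327 turned 0.6112 Mz 0.232 e6 -0.4398 v6 0.478 F [1.3 2.5 2.6] open 0.0393 q6 1.875
```

jog_arm --series '[[-0.3, [0, 0, 0], [0, 0, 0.04]], [-0.3, [0, 0, 0], [0, 0, 0.08]], [-0.3, [0, 0, 0], [0, 0, 0.12]]]'

```text
time: 16.18
tool_pos: [0.5995, -0.0001, 0.0939]
tool_rot: [-3.14, -0.003, -0.553]
contact_force: [-0.2, 0.6, 2.6]
opening: 0.0395
```

```bash
python3 -c "
from h import *
tq()"
```

```text
t 16.18 yaw -0.5527 turned 0.7312 Mz 0.207 e6 -0.4398 v6 0.477 F [-0.2  0.6  2.6] open 0.0395 q6 1.995
```

jog_arm --series '[[-0.3, [0, 0, 0], [0, 0, 0.04]], [-0.3, [0, 0, 0], [0, 0, 0.08]]]'

```text
time: 16.35
tool_pos: [0.5996, -0.0, 0.094]
tool_rot: [-3.14, -0.003, -0.633]
contact_force: [-0.4, 1.3, 3.1]
opening: 0.0394
```

```bash
python3 -c "
from h import *
tq()"
```

```text
t 16.35 yaw -0.6326 turned 0.8111 Mz 0.222 e6 -0.4396 v6 0.477 F [-0.4  1.3  3.1] open 0.0394 q6 2.075
```

jog_arm --series '[[-0.3, [0, 0, 0], [0, 0, 0.04]], [-0.3, [0, 0, 0], [0, 0, 0.08]]]'

```text
time: 16.52
tool_pos: [0.5995, -0.0, 0.0939]
tool_rot: [-3.14, -0.002, -0.713]
contact_force: [0.7, 0.5, 1.8]
opening: 0.0396
```

```bash
python3 -c "
from h import *
tq()"
```

```text
t 16.52 yaw -0.7126 turned 0.8911 Mz 0.184 e6 -0.4399 v6 0.478 F [0.7 0.5 1.8] open 0.0396 q6 2.155
```

jog_arm --series '[[-0.3, [0, 0, 0], [0, 0, 0.04]], [-0.3, [0, 0, 0], [0, 0, 0.08]]]'

```text
time: 16.68
tool_pos: [0.5996, -0.0, 0.0939]
tool_rot: [-3.139, -0.002, -0.793]
contact_force: [0.9, 1.4, 2.5]
opening: 0.0392
```

```bash
python3 -c "
from h import *
tq();delta(np.r_[KR,.093],YAW)"
```

```text
t 16.68 yaw -0.7926 turned 0.9711 Mz 0.175 e6 -0.44 v6 0.477 F [0.9 1.4 2.5] open 0.0392 q6 2.235
t 16.6833 d [0.1243 0.084  0.001 ] turn [-9.000e-04 -3.100e-03 -9.711e-01] F [0.93 1.4  2.48] M [0.216 0.075 0.175] e6 -0.44 q6 2.235
```

No contact on the left yet (1.56 rad turned). Right knob next.

jog_arm --series '[[0.5, [0, 0, 0], [0, 0, 0]], [0.5, [0, 0, 0], [0, 0, 0]], [0.5, [0, 0, -0.03], [0, 0, 0]], [0.5, [0, 0, -0.06], [0, 0, -0.12]], [0.5, [0.027, 0.018, -0.06], [0, 0, -0.24]], [0.5, [0.054, 0.036, -0.06], [0, 0, -0.36]], [0.5, [0.081, 0.054, -0.06], [0, 0, -0.48]], [0.5, [0.108, 0.072, -0.06], [0, 0, -0.6]], [0.5, [0.124, 0.084, -0.06], [0, 0, -0.72]], [0.5, [0.124, 0.084, -0.06], [0, 0, -0.84]], [0.5, [0.124, 0.084, -0.06], [0, 0, -0.96]], [0.5, [0.124, 0.084, -0.06], [0, 0, -0.97]]]'

```text
time: 17.68
tool_pos: [0.6263, -0.1482, 0.1528]
tool_rot: [3.141, -0.001, 0.183]
contact_force: [-0.1, 0.0, -0.3]
opening: 0.069
```

```bash
python3 -c "
from h import *
delta(np.r_[KR,.093],YAW)"
```

```text
t 17.6833 d [ 0.0008 -0.0006  0.0598] turn [ 0.0002 -0.001   0.0046] F [-0.09  0.05 -0.29] M [0.031 0.    0.016] e6 -1.4065 q6 1.036
```

jog_arm --series '[[0.5, [0.0005, -0.0005, 0.02], [0, 0, 0]], [0.5, [0.0005, -0.0005, 0.04], [0, 0, 0]], [0.5, [0.0005, -0.0005, 0.055], [0, 0, 0]], [0.5, [0.0005, -0.0005, 0.059], [0, 0, 0]], [0.1, [0.0005, -0.0005, 0.059], [0, 0, 0]], [0.1, [0.0005, -0.0005, 0.059], [0, 0, 0]]]'

```text
time: 18.18
tool_pos: [0.6274, -0.1469, 0.0949]
tool_rot: [3.141, -0.002, 0.178]
contact_force: [0.7, -0.7, 0.2]
opening: 0.0595
```

```bash
python3 -c "
from h import *
delta(np.r_[KR,.093],YAW);tq()"
```

```text
t 18.1833 d [-0.0005  0.0005  0.0019] turn [ 0.001  -0.0023 -0.0005] F [ 0.65 -0.68  0.19] M [ 0.014  0.024 -0.039] e6 0.0185 q6 1.044
t 18.18 yaw 0.178 turned 0.0005 Mz -0.039 e6 0.0185 v6 -0.005 F [ 0.7 -0.7  0.2] open 0.0595 q6 1.044
```

jog_arm --series '[[-0.3, [-0.0005, 0.0005, 0.002], [0, 0, 0]], [-0.3, [-0.0005, 0.0005, 0.002], [0, 0, 0]], [-0.3, [-0.0005, 0.0005, 0.002], [0, 0, 0]], [-0.3, [-0.0005, 0.0005, 0.002], [0, 0, 0]], [-0.3, [-0.0005, 0.0005, 0.002], [0, 0, 0.04]], [-0.3, [-0.0005, 0.0005, 0.002], [0, 0, 0.08]], [-0.3, [-0.0005, 0.0005, 0.002], [0, 0, 0.12]], [-0.3, [-0.0005, 0.0005, 0.002], [0, 0, 0.16]], [-0.3, [-0.0005, 0.0005, 0.002], [0, 0, 0.2]], [-0.3, [-0.0005, 0.0005, 0.002], [0, 0, 0.24]]]'

```text
time: 19.02
tool_pos: [0.6269, -0.1477, 0.093]
tool_rot: [3.141, -0.003, -0.063]
contact_force: [-0.1, 0.5, 1.5]
opening: 0.039
```

```bash
python3 -c "
from h import *
tq()"
```

```text
t 19.02 yaw -0.0629 turned 0.2414 Mz 0.202 e6 -0.4406 v6 0.477 F [-0.1  0.5  1.5] open 0.039 q6 1.283
```

jog_arm --series '[[-0.3, [0, 0, 0], [0, 0, 0.04]], [-0.3, [0, 0, 0], [0, 0, 0.08]], [-0.3, [0, 0, 0], [0, 0, 0.12]]]'

```text
time: 19.27
tool_pos: [0.6269, -0.1478, 0.093]
tool_rot: [3.141, -0.003, -0.183]
contact_force: [-0.9, -0.6, 2.7]
opening: 0.0396
```

```bash
python3 -c "
from h import *
tq()"
```

```text
t 19.27 yaw -0.1829 turned 0.3614 Mz 0.223 e6 -0.4405 v6 0.476 F [-0.9 -0.6  2.7] open 0.0396 q6 1.403
```

jog_arm --series '[[-0.3, [0, 0, 0], [0, 0, 0.04]], [-0.3, [0, 0, 0], [0, 0, 0.08]]]'

```text
time: 19.43
tool_pos: [0.6269, -0.1478, 0.093]
tool_rot: [3.141, -0.003, -0.263]
contact_force: [0.2, -0.7, 1.0]
opening: 0.0388
```

```bash
python3 -c "
from h import *
tq()"
```

```text
t 19.43 yaw -0.2629 turned 0.4414 Mz 0.191 e6 -0.4341 v6 0.478 F [ 0.2 -0.7  1. ] open 0.0388 q6 1.483
```

jog_arm --series '[[-0.3, [0, 0, 0], [0, 0, 0.04]], [-0.3, [0, 0, 0], [0, 0, 0.08]]]'

```text
time: 19.6
tool_pos: [0.6269, -0.1478, 0.093]
tool_rot: [3.142, -0.003, -0.343]
contact_force: [-0.1, -0.9, 1.5]
opening: 0.0393
```

```bash
python3 -c "
from h import *
tq()"
```

```text
t 19.6 yaw -0.3429 turned 0.5214 Mz 0.205 e6 -0.4229 v6 0.478 F [-0.1 -0.9  1.5] open 0.0393 q6 1.563
```

Joint effort behaves as e6 ≈ load − 1.34·v, so the step from -0.4405 to -0.423 is a load rise of about 6 N: the right foot has touched. One more small step to confirm, then the left.

jog_arm --series '[[-0.3, [0, 0, 0], [0, 0, 0.04]], [-0.3, [0, 0, 0], [0, 0, 0.08]]]'

```text
time: 19.77
tool_pos: [0.6269, -0.1479, 0.093]
tool_rot: [-3.142, -0.003, -0.423]
contact_force: [-0.4, -0.5, 1.9]
opening: 0.0395
```

```bash
python3 -c "
from h import *
tq();delta(np.r_[KL,.093],-.35)"
```

```text
t 19.77 yaw -0.4229 turned 0.6014 Mz 0.224 e6 -0.4122 v6 0.477 F [-0.4 -0.5  1.9] open 0.0395 q6 1.643
t 19.7667 d [-0.0859 -0.1237 -0.0003] turn [ 0.     -0.0029 -0.0729] F [-0.36 -0.54  1.89] M [-0.053  0.129  0.224] e6 -0.4122 q6 1.643
```

jog_arm --series '[[0.5, [0, 0, 0], [0, 0, 0]], [0.5, [0, 0, 0], [0, 0, 0]], [0.5, [0, 0, -0.03], [0, 0, 0]], [0.5, [0, 0, -0.065], [0, 0, -0.1]], [0.5, [0, 0, -0.1], [0, 0, -0.2]], [0.5, [0, 0, -0.11], [0, 0, -0.2]], [0.5, [0, 0, -0.11], [0, 0, -0.16]], [0.5, [0, 0, -0.11], [0, 0, -0.12]], [0.5, [0, 0, -0.11], [0, 0, -0.08]], [0.5, [0, 0, -0.11], [0, 0, -0.04]]]'

```text
time: 20.6
tool_pos: [0.6263, -0.1474, 0.202]
tool_rot: [-3.141, -0.001, -0.383]
contact_force: [-0.5, -0.6, 0.3]
opening: 0.0689
```

```bash
python3 -c "
from h import *
tq();c=wrist();cv2.imwrite('pics/w7.png',c['img'][:,:,::-1]);np.savez('pics/w7.npz',**c)"
```

```text
t 20.6 yaw -0.3828 turned 0.5613 Mz -0.046 e6 -0.6374 v6 0.475 F [-0.5 -0.6  0.3] open 0.0689 q6 1.603
```

View pics/w7.png

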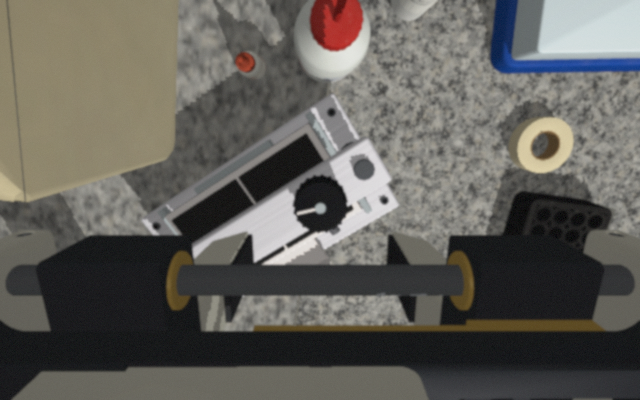

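Free-air effort at this speed is -0.637 against -0.4405 gripped: exactly the 0.2 N·m knob friction, so e6 gauges load one to one. The right pointer shows about 1.73 rad turned, so the grip isn't slipping. Left knob now.

```bash
python3 -c "
from h import *
delta(np.r_[KL,.093],-.35)"
```

```text
t 20.65 d [-0.0806 -0.1266  0.1089] turn [-0.0005 -0.0013 -0.0352] F [-0.11 -0.92  0.29] M [-0.012  0.041 -0.009] e6 -0.1988 q6 1.605
```

jog_arm --series '[[0.5, [-0.02, -0.032, 0.02], [0, 0, -0.1]], [0.5, [-0.04, -0.063, 0.05], [0, 0, -0.2]], [0.5, [-0.06, -0.095, 0.05], [0, 0, -0.2]], [0.5, [-0.08, -0.126, 0.05], [0, 0, -0.2]], [0.5, [-0.08, -0.126, 0.05], [0, 0, -0.2]], [0.5, [-0.08, -0.126, 0.07], [0, 0, -0.2]], [0.5, [-0.08, -0.126, 0.095], [0, 0, -0.2]], [0.5, [-0.08, -0.126, 0.107], [0, 0, -0.2]], [0.1, [-0.08, -0.126, 0.107], [0, 0, -0.2]], [0.1, [-0.08, -0.126, 0.107], [0, 0, -0.2]]]'

```text
time: 21.48
tool_pos: [0.5991, -0.001, 0.0948]
tool_rot: [-3.142, -0.001, -0.181]
contact_force: [1.1, -0.4, 0.7]
opening: 0.0597
```

```bash
python3 -c "
from h import *
delta(np.r_[KL,.093],-.183);tq()"
```

```text
t 21.4833 d [-0.     -0.0013  0.0018] turn [-0.     -0.0007  0.0023] F [ 1.09 -0.42  0.72] M [0.043 0.021 0.043] e6 -0.013 q6 1.622
t 21.48 yaw -0.1807 turned 0.3592 Mz 0.043 e6 -0.013 v6 0.005 F [ 1.1 -0.4  0.7] open 0.0597 q6 1.622
```

jog_arm --series '[[-0.3, [0, -0.001, 0.002], [0, 0, 0]], [-0.3, [0, -0.001, 0.002], [0, 0, 0]], [-0.3, [0, -0.001, 0.002], [0, 0, 0]], [-0.3, [0, -0.001, 0.002], [0, 0, 0]], [-0.3, [0, -0.001, 0.002], [0, 0, 0.04]], [-0.3, [0, -0.001, 0.002], [0, 0, 0.08]], [-0.3, [0, -0.001, 0.002], [0, 0, 0.12]]]'

```text
time: 22.07
tool_pos: [0.6, -0.0002, 0.0941]
tool_rot: [-3.141, -0.004, -0.303]
contact_force: [-0.4, -1.4, 2.5]
opening: 0.0393
```

```bash
python3 -c "
from h import *
tq()"
```

```text
t 22.07 yaw -0.3028 turned 0.4813 Mz 0.179 e6 -0.4452 v6 0.476 F [-0.4 -1.4  2.5] open 0.0393 q6 1.746
```

jog_arm --series '[[-0.3, [0, 0, 0], [0, 0, 0.04]], [-0.3, [0, 0, 0], [0, 0, 0.08]]]'

```text
time: 22.23
tool_pos: [0.5999, -0.0002, 0.0941]
tool_rot: [-3.141, -0.003, -0.383]
contact_force: [-0.3, -1.0, 2.2]
opening: 0.0394
```

```bash
python3 -c "
from h import *
tq()"
```

```text
t 22.23 yaw -0.3828 turned 0.5613 Mz 0.213 e6 -0.4276 v6 0.476 F [-0.3 -1.   2.2] open 0.0394 q6 1.826
```

jog_arm --series '[[-0.3, [0, 0, 0], [0, 0, 0.04]], [-0.3, [0, 0, 0], [0, 0, 0.08]]]'

```text
time: 22.4
tool_pos: [0.5999, -0.0003, 0.0941]
tool_rot: [-3.141, -0.004, -0.463]
contact_force: [0.0, -1.7, 2.5]
opening: 0.0391
```

```bash
python3 -c "
from h import *
tq()"
```

```text
t 22.4 yaw -0.4627 turned 0.6412 Mz 0.232 e6 -0.4174 v6 0.479 F [ 0.  -1.7  2.5] open 0.0391 q6 1.906
```

jog_arm --series '[[-0.3, [0, 0, 0], [0, 0, 0.04]], [-0.3, [0, 0, 0], [0, 0, 0.08]]]'

```text
time: 22.57
tool_pos: [0.5999, -0.0002, 0.0941]
tool_rot: [-3.141, -0.003, -0.543]
contact_force: [0.4, -0.8, 2.4]
opening: 0.0396
```

```bash
python3 -c "
from h import *
tq()"
```

```text
t 22.57 yaw -0.5426 turned 0.7211 Mz 0.229 e6 -0.4072 v6 0.474 F [ 0.4 -0.8  2.4] open 0.0396 q6 1.986
```

Left also touched: load rise is about 11 N and still climbing (a bit more softly than the 30 N/mm stated, the same on both sides). I go by torque as the task says. A little more on the left, then the right.

jog_arm --series '[[-0.3, [0, 0, 0], [0, 0, 0.04]], [-0.3, [0, 0, 0], [0, 0, 0.08]]]'

```text
time: 22.73
tool_pos: [0.5999, -0.0003, 0.0941]
tool_rot: [-3.141, -0.003, -0.623]
contact_force: [-0.9, -1.1, 2.8]
opening: 0.0394
```

```bash
python3 -c "
from h import *
tq();delta(np.r_[KR,.093],-.18)"
```

```text
t 22.73 yaw -0.6227 turned 0.8012 Mz 0.211 e6 -0.3967 v6 0.475 F [-0.9 -1.1  2.8] open 0.0394 q6 2.066
t 22.7333 d [0.1079 0.1038 0.0014] turn [-3.000e-04 -3.600e-03 -4.427e-01] F [-0.91 -1.06  2.76] M [-0.141  0.042  0.211] e6 -0.3967 q6 2.066
```

jog_arm --series '[[0.5, [0, 0, 0], [0, 0, 0]], [0.5, [0, 0, 0], [0, 0, 0]], [0.5, [0, 0, -0.03], [0, 0, 0]], [0.5, [0, 0, -0.06], [0, 0, -0.1]], [0.5, [0.027, 0.026, -0.06], [0, 0, -0.2]], [0.5, [0.054, 0.052, -0.06], [0, 0, -0.3]], [0.5, [0.081, 0.078, -0.06], [0, 0, -0.4]], [0.5, [0.108, 0.104, -0.06], [0, 0, -0.44]], [0.5, [0.108, 0.104, -0.06], [0, 0, -0.44]], [0.5, [0.108, 0.104, -0.03], [0, 0, -0.44]], [0.5, [0.108, 0.104, -0.005], [0, 0, -0.44]], [0.5, [0.108, 0.104, 0.001], [0, 0, -0.44]]]'

```text
time: 23.73
tool_pos: [0.6244, -0.1467, 0.0882]
tool_rot: [-3.141, 0.005, -0.181]
contact_force: [-3.3, 0.4, 11.5]
opening: 0.0692
```

jog_arm --series '[[0.1, [0, 0, 0], [0, 0, 0]], [0.1, [0, 0, 0], [0, 0, 0]]]'

```text
time: 23.9
tool_pos: [0.6271, -0.147, 0.093]
tool_rot: [-3.141, -0.002, -0.181]
contact_force: [-0.6, 0.1, 0.6]
opening: 0.0596
```

```bash
python3 -c "
from h import *
tq();delta(np.r_[KR,.093],-.18)"
```

```text
t 23.9 yaw -0.1806 turned 0.3591 Mz -0.027 e6 -0.0013 v6 0.0 F [-0.6  0.1  0.6] open 0.0596 q6 1.402
t 23.9 d [-0.      0.0005 -0.    ] turn [-0.0002 -0.0023 -0.0006] F [-0.57  0.1   0.64] M [ 0.027  0.035 -0.027] e6 -0.0013 q6 1.402
```

jog_arm --series '[[-0.3, [0, 0.0003, -0.001], [0, 0, 0]], [-0.3, [0, 0.0003, -0.001], [0, 0, 0]], [-0.3, [0, 0.0003, -0.001], [0, 0, 0]], [-0.3, [0, 0.0003, -0.001], [0, 0, 0]], [-0.3, [0, 0.0003, -0.001], [0, 0, 0.04]], [-0.3, [0, 0.0003, -0.001], [0, 0, 0.08]], [-0.3, [0, 0.0003, -0.001], [0, 0, 0.12]]]'

```text
time: 24.48
tool_pos: [0.6272, -0.1479, 0.0945]
tool_rot: [3.141, -0.004, -0.303]
contact_force: [-1.2, -1.0, 4.0]
opening: 0.0392
```

```bash
python3 -c "
from h import *
tq()"
```

```text
t 24.48 yaw -0.3027 turned 0.4812 Mz 0.245 e6 -0.4029 v6 0.479 F [-1.2 -1.   4. ] open 0.0392 q6 1.523
```

jog_arm --series '[[-0.3, [0, 0, 0], [0, 0, 0.04]]]'

```text
time: 24.57
tool_pos: [0.6272, -0.1479, 0.0945]
tool_rot: [3.141, -0.004, -0.343]
contact_force: [0.2, -0.9, 5.5]
opening: 0.0391
```

```bash
python3 -c "
from h import *
tq()"
```

```text
t 24.57 yaw -0.3425 turned 0.521 Mz 0.27 e6 -0.3916 v6 0.478 F [ 0.2 -0.9  5.5] open 0.0391 q6 1.563
```

jog_arm --series '[[-0.3, [0, 0, 0], [0, 0, 0.04]]]'

```text
time: 24.65
tool_pos: [0.6272, -0.148, 0.0945]
tool_rot: [-3.142, -0.004, -0.383]
contact_force: [-0.3, -0.5, 3.9]
opening: 0.0394
```

```bash
python3 -c "
from h import *
tq()"
```

```text
t 24.65 yaw -0.3826 turned 0.5611 Mz 0.166 e6 -0.386 v6 0.477 F [-0.3 -0.5  3.9] open 0.0394 q6 1.603
```

jog_arm --series '[[-0.3, [0, 0, 0], [0, 0, 0.04]], [-0.3, [0, 0, 0], [0, 0, 0.08]]]'

```text
time: 24.82
tool_pos: [0.6272, -0.148, 0.0945]
tool_rot: [-3.141, -0.004, -0.463]
contact_force: [-0.9, -0.7, 3.5]
opening: 0.0393
```

```bash
python3 -c "
from h import *
tq()"
```

```text
t 24.82 yaw -0.4626 turned 0.6411 Mz 0.241 e6 -0.3753 v6 0.477 F [-0.9 -0.7  3.5] open 0.0393 q6 1.683
```

jog_arm --series '[[-0.3, [0, 0, 0], [0, 0, 0.04]]]'

```text
time: 24.9
tool_pos: [0.6272, -0.148, 0.0945]
tool_rot: [-3.141, -0.004, -0.503]
contact_force: [-0.7, -1.3, 4.9]
opening: 0.0397
```

```bash
python3 -c "
from h import *
tq();delta(np.r_[KL,.095],-.18)"
```

```text
t 24.9 yaw -0.5026 turned 0.6811 Mz 0.31 e6 -0.3698 v6 0.477 F [-0.7 -1.3  4.9] open 0.0397 q6 1.723
t 24.9 d [-0.0958 -0.1165 -0.0008] turn [ 2.000e-04 -3.800e-03 -3.226e-01] F [-0.73 -1.33  4.9 ] M [-0.18   0.137  0.31 ] e6 -0.3698 q6 1.723
```

Right is now at a rise of about 0.071 N·m (24 N). I'll finish the left.

jog_arm --series '[[0.5, [0, 0, 0], [0, 0, 0]], [0.5, [0, 0, 0], [0, 0, 0]], [0.5, [0, 0, -0.03], [0, 0, 0]], [0.5, [0, 0, -0.06], [0, 0, -0.1]], [0.5, [-0.024, -0.029, -0.06], [0, 0, -0.2]], [0.5, [-0.048, -0.058, -0.06], [0, 0, -0.3]], [0.5, [-0.072, -0.087, -0.06], [0, 0, -0.32]], [0.5, [-0.096, -0.116, -0.06], [0, 0, -0.32]], [0.5, [-0.096, -0.116, -0.06], [0, 0, -0.32]], [0.5, [-0.096, -0.116, -0.035], [0, 0, -0.32]], [0.5, [-0.096, -0.116, -0.015], [0, 0, -0.32]], [0.5, [-0.096, -0.116, -0.005], [0, 0, -0.32]]]'

```text
time: 25.9
tool_pos: [0.5967, 0.0007, 0.0956]
tool_rot: [3.142, 0.002, -0.18]
contact_force: [-0.6, 0.9, -0.5]
opening: 0.069
```

jog_arm --series '[[0.1, [0, 0, 0.002], [0, 0, 0]], [0.1, [0, 0, 0.004], [0, 0, 0]], [0.1, [0, 0, 0.004], [0, 0, 0]]]'

```text
time: 26.15
tool_pos: [0.5986, -0.0, 0.0946]
tool_rot: [-3.141, -0.002, -0.181]
contact_force: [-0.1, 0.5, 0.0]
opening: 0.0536
```

```bash
python3 -c "
from h import *
tq();delta(np.r_[KL,.093],-.18)"
```

```text
t 26.15 yaw -0.1813 turned 0.3598 Mz 0.033 e6 -0.0063 v6 0.002 F [-0.1  0.5  0. ] open 0.0536 q6 1.624
t 26.15 d [ 0.0006 -0.0004  0.0016] turn [-0.0001 -0.0025 -0.0013] F [-0.08  0.51  0.04] M [ 0.048 -0.019  0.033] e6 -0.0063 q6 1.624
```

jog_arm --series '[[-0.3, [0.0006, -0.0004, 0.001], [0, 0, 0]], [-0.3, [0.0006, -0.0004, 0.001], [0, 0, 0]], [-0.3, [0.0006, -0.0004, 0.001], [0, 0, 0]], [-0.3, [0.0006, -0.0004, 0.001], [0, 0, 0]], [-0.3, [0.0006, -0.0004, 0.001], [0, 0, 0.04]], [-0.3, [0.0006, -0.0004, 0.001], [0, 0, 0.08]], [-0.3, [0.0006, -0.0004, 0.001], [0, 0, 0.12]], [-0.3, [0.0006, -0.0004, 0.001], [0, 0, 0.15]]]'

```text
time: 26.82
tool_pos: [0.5994, 0.0, 0.0939]
tool_rot: [3.142, -0.004, -0.333]
contact_force: [0.2, -2.7, 3.4]
opening: 0.0397
```

```bash
python3 -c "
from h import *
tq()"
```

```text
t 26.82 yaw -0.3327 turned 0.5112 Mz 0.272 e6 -0.0869 v6 0.344 F [ 0.2 -2.7  3.4] open 0.0397 q6 1.777
```

jog_arm --series '[[-0.3, [0, 0, 0], [0, 0, 0.04]]]'

```text
time: 26.9
tool_pos: [0.5994, 0.0, 0.094]
tool_rot: [-3.142, -0.004, -0.372]
contact_force: [0.4, -2.8, 3.3]
opening: 0.0395
```

```bash
python3 -c "
from h import *
tq()"
```

```text
t 26.9 yaw -0.3723 turned 0.5508 Mz 0.306 e6 -0.4848 v6 0.489 F [ 0.4 -2.8  3.3] open 0.0395 q6 1.816
```

jog_arm --series '[[-0.3, [0, 0, 0], [0, 0, 0.04]]]'

```text
time: 26.98
tool_pos: [0.5994, 0.0001, 0.094]
tool_rot: [-3.141, -0.004, -0.413]
contact_force: [-0.4, -3.3, 3.1]
opening: 0.0393
```

```bash
python3 -c "
from h import *
tq()"
```

```text
t 26.98 yaw -0.4127 turned 0.5912 Mz 0.297 e6 -0.3884 v6 0.478 F [-0.4 -3.3  3.1] open 0.0393 q6 1.857
```

jog_arm --series '[[-0.3, [0, 0, 0], [0, 0, 0.04]]]'

```text
time: 27.07
tool_pos: [0.5994, 0.0, 0.094]
tool_rot: [-3.141, -0.004, -0.453]
contact_force: [-0.0, -1.7, 3.1]
opening: 0.0395
```

```bash
python3 -c "
from h import *
tq()"
```

```text
t 27.07 yaw -0.4527 turned 0.6312 Mz 0.243 e6 -0.3647 v6 0.478 F [-0.  -1.7  3.1] open 0.0395 q6 1.897
```

Left reads a rise of 0.0755 (25 N). I'll release, withdraw and check.

jog_arm --series '[[0.5, [0, 0, 0], [0, 0, 0]], [0.5, [0, 0, 0], [0, 0, 0]], [0.5, [0, 0, 0], [0, 0, 0]], [0.5, [0, 0, -0.03], [0, 0, 0]], [0.5, [0, 0, -0.06], [0, 0, -0.1]], [0.5, [-0.01, 0.01, -0.09], [0, 0, -0.2]], [0.5, [-0.03, 0.03, -0.12], [0, 0, -0.3]], [0.5, [-0.05, 0.05, -0.12], [0, 0, -0.4]], [0.5, [-0.08, 0.06, -0.12], [0, 0, -0.5]], [0.5, [-0.1, 0.06, -0.12], [0, 0, -0.6]], [0.5, [-0.1, 0.06, -0.12], [0, 0, -0.63]], [0.5, [-0.1, 0.06, -0.12], [0, 0, -0.63]]]'

```text
time: 28.07
tool_pos: [0.4817, -0.0093, 0.2134]
tool_rot: [3.141, -0.002, 0.181]
contact_force: [0.1, 0.5, 0.1]
opening: 0.0686
```

```bash
python3 -c "
from h import *
prs();c=wrist();cv2.imwrite('pics/w8.png',c['img'][:,:,::-1]);X,Y,Z=gask(c)
for y in (-.07,-.05,.05,.07):
  m=(abs(Y-y)<.005)&(X<-.03)&(X>-.1)&(Z>.045)&(Z<.055)&(c['img'].max(2)<70); print(y,np.percentile(X[m],1) if m.sum() else 0)
"
```

```text
press xy -0.1187 0.0862 z 0.2134 rot [ 3.1412e+00 -2.3000e-03  1.8100e-01] Fp 0.2 0.47 0.13
gasket 3279 [-0.0465 -0.0328] [-0.0737  0.0152  0.0737] 0.0495
lip 395 [-0.0945 -0.091  -0.0872] [-0.0259  0.0006  0.0259]
-0.07 -0.04634955983281338
-0.05 -0.04638127027353775
0.05 -0.046500924973224826
0.07 -0.046531370747603856
```

View pics/w8.png

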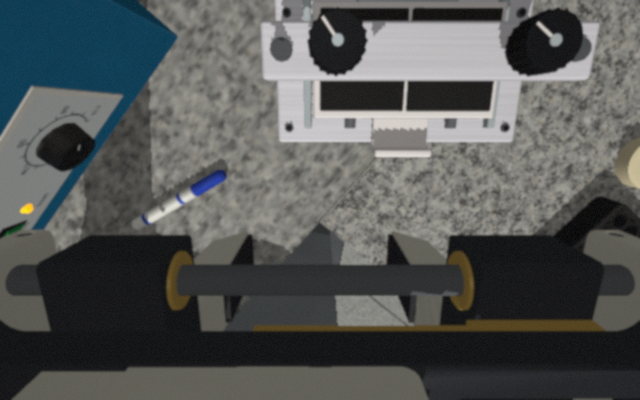

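Knob pointers at (322,15) and (537,22) show left about 2.57 and right about 2.33 rad, which matches the turns I counted. The bar ends differ by about 0.7 mm, the cassette is still home and square, and the arm is clear.

```bash
python3 -c "
from cell import job
print(job.hand_in())"
```

```text
the job is handed in; nothing more can be done
None
```

The cassette is pushed home against the stop and both knobs are tightened to about 25 N. I handed the job in at about 28 s, with the arm clear of the press.

- **Cassette:** it moved at about 3 N. The stop showed as a rise to 10 N with no further motion. In the last picture the lip was at press x about -94.5 mm, where home is -95 to -94. The gasket front edge was level left to right within 0.2 mm.
- **Knobs:** I turned them clockwise alternately, three steps each way. I estimate neither end was ever more than about 2.5 mm ahead of the other. Left turned about 2.27 rad in all and right about 2.04; the pointers in the last picture agree, and the ends now differ by about 0.7 mm.
- **Foot pressure:** turning resistance rose by 0.0755 N·m on the left (about 25 N) and 0.071 N·m on the right (about 24 N). I did not re-check the right knob after the last left step.

Checks that disagreed, and one slip:
- **Fingertips:** they sit about 31 mm short of the reported TCP. My first push passed over the lip without touching it; I corrected the heights after seeing this in the wrist camera.
- **Stiffness:** resistance grew only about half as fast per radian as 30 N/mm implies. I went by resistance, as the task asks. If the 30 N/mm figure applied directly to knob travel, the pressures would be about twice as high.
- **Bridge touch:** on one descent at the right knob the fingertips briefly touched, probably on the bridge, at 11.5 N.

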